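# Hang washed bearing carriers on the sprung drain hook, lock it and start the timer

### The job

First free the stand's sprung hook by turning the lock collar on top of the column clockwise to its open stop, then take each bearing carrier standing on the table by its black grip block, thread its crossbar over the lip of the hook arm and ease it down so that it hangs from the arm by itself, side by side with the others. When all of them hang, let go, wait until the hook and its load hang still, then turn the collar back anticlockwise to its white locked mark, and only then press the red button on the spin timer. Never force the hook down to its stop, and leave the seating tool, dance plug, cup and loupe where they are.

Things in the scene. Friction and masses are not known exactly. Their poses are not given: they have to be found in the camera images.
- carrier1: loose steel drain carrier with bearings fixed in it, 120 to 180 g; two or three alike are present, others absent. Base 62 (own x) x 42 (y) x 14 mm, bearings to z 29. Crossbar 58 mm along x, 12 wide, on two uprights. On its middle a black grip block, 20 mm along x, 12 along y, z 88 to 122 mm. Origin: centre of underside, z up. A half turn looks the same
- carrier1_bar (a point): middle of the underside of carrier1's crossbar, 82 mm above its origin (bar top at 88); axes as the carrier's. This face rests on the hook arm. Under it a window 46 mm wide (own x) and 53 mm high (z 29 to 82 of the carrier) runs right through along own y
- carrier2: loose steel drain carrier with bearings fixed in it, 120 to 180 g; two or three alike are present, others absent. Base 62 (own x) x 42 (y) x 14 mm, bearings to z 29. Crossbar 58 mm along x, 12 wide, on two uprights. On its middle a black grip block, 20 mm along x, 12 along y, z 88 to 122 mm. Origin: centre of underside, z up. A half turn looks the same
- carrier2_bar (a point): middle of the underside of carrier2's crossbar, 82 mm above its origin (bar top at 88); axes as the carrier's. This face rests on the hook arm. Under it a window 46 mm wide (own x) and 53 mm high (z 29 to 82 of the carrier) runs right through along own y
- carrier3: loose steel drain carrier with bearings fixed in it, 120 to 180 g; two or three alike are present, others absent. Base 62 (own x) x 42 (y) x 14 mm, bearings to z 29. Crossbar 58 mm along x, 12 wide, on two uprights. On its middle a black grip block, 20 mm along x, 12 along y, z 88 to 122 mm. Origin: centre of underside, z up. A half turn looks the same
- carrier3_bar (a point): middle of the underside of carrier3's crossbar, 82 mm above its origin (bar top at 88); axes as the carrier's. This face rests on the hook arm. Under it a window 46 mm wide (own x) and 53 mm high (z 29 to 82 of the carrier) runs right through along own y
- carrier4: loose steel drain carrier with bearings fixed in it, 120 to 180 g; two or three alike are present, others absent. Base 62 (own x) x 42 (y) x 14 mm, bearings to z 29. Crossbar 58 mm along x, 12 wide, on two uprights. On its middle a black grip block, 20 mm along x, 12 along y, z 88 to 122 mm. Origin: centre of underside, z up. A half turn looks the same
- carrier4_bar (a point): middle of the underside of carrier4's crossbar, 82 mm above its origin (bar top at 88); axes as the carrier's. This face rests on the hook arm. Under it a window 46 mm wide (own x) and 53 mm high (z 29 to 82 of the carrier) runs right through along own y
- stand: fixed drain stand: base 100 x 100 x 12 mm, upright round column on its centre, topped by a dark flange of 30 mm radius at z 172 to 178 mm with the lock collar on it. Origin: centre of the underside; the hook's flat arm points along the stand's own -y, z up
- hook_seat (a point): point of the sprung hook on the column's axis, level with the arm's top face (166 mm up with no load); sinks with it; axes as the stand's. The arm is a flat bar 20 mm wide (own x), 8 thick, top at this frame's z 0, along -y from the carriage face at y -22 mm to the lip. Carriers fit side by side at, say, y -72, -122 and -172 mm
- hook_lip (a point): top of the upturned lip at the arm's free end (own y -206 mm from hook_seat), 14 mm above the arm's top face; the lip is 8 mm thick and 20 mm wide, its outer face at y -210 mm, inner face at -202 mm
- hook (a joint): how far the sprung hook has dipped (m), 0 unloaded, straight down, stop at 0.07. Spring 140 N/m, so one carrier makes it dip some 8 to 13 mm; it bobs for one to three seconds after a load is released
- collar (a joint): turn of the captive black lock collar on top of the column (rad) about the vertical, anticlockwise from above positive: 0 fully open (stop), 1.30 = its white pointer at the white locked mark on the column's flange, stop at 1.36. Stays where it is left (friction 0.06 N m); starts near locked
- collar_grip (a point): middle of the collar's grip bar, on the column's axis, 205 mm above the table; the bar is 50 mm long along this point's own x, 12 mm thick along its y, from 192 to 215 mm above the table; the disc under it has a radius of 26 mm, with the white pointer at its own +x end. The axes turn with the collar
- timer: squat white spin timer, fixed, 84 mm diameter, 34 mm high, with the round red push button in its middle; origin: centre of the underside
- start_top (a point): middle of the top face of the timer's red push button (17 mm radius), which is pressed straight down
- start (a joint): how far the red button is pressed (m): 0 up, 0.006 fully down (about 5 N); springs back
- seat_tool: bystander: chrome stepped bearing seating tool, standing, 32 mm diameter, 55 mm high; origin: centre of the underside
- dance_plug: bystander: white urethane dance plug, standing, 38 mm diameter, 34 mm high; origin: centre of the underside
- cup: bystander: pewter cup, 68 mm diameter, 75 mm high; origin: centre of the underside
- loupe: bystander: black plastic magnifier loupe, 44 mm diameter, 28 mm high; origin: centre of the underside
There are look-alikes about, which are no part of the job. Leave any purple look-alike of the carrier2 alone. Leave any blue look-alike of the timer alone.

How it is judged:
On the way, in this order (a step that is already met when the one before it is completed fails the run):
1. the lock collar is turned open (value of joint collar below 0.2 rad), for 0.1 s.
2. every carrier hangs from the hook arm by its crossbar, untouched by the gripper, and hook and carriers have been still for a second (x of carrier1_bar in the frame of hook_seat between -0.018 and 0.018 m and y of carrier1_bar in the frame of hook_seat between -0.2 and -0.03 m and z of carrier1_bar in the frame of hook_seat between -0.006 and 0.006 m and angle between each of carrier1, carrier2, carrier3, carrier4's own z axis and vertical below 0.25 rad and contact force between the fingers and carrier1 below 0.1 N and x of carrier2_bar in the frame of hook_seat between -0.018 and 0.018 m and y of carrier2_bar in the frame of hook_seat between -0.2 and -0.03 m and z of carrier2_bar in the frame of hook_seat between -0.006 and 0.006 m and contact force between the fingers and carrier2 below 0.1 N and x of carrier3_bar in the frame of hook_seat between -0.018 and 0.018 m and y of carrier3_bar in the frame of hook_seat between -0.2 and -0.03 m and z of carrier3_bar in the frame of hook_seat between -0.006 and 0.006 m and contact force between the fingers and carrier3 below 0.1 N and x of carrier4_bar in the frame of hook_seat between -0.018 and 0.018 m and y of carrier4_bar in the frame of hook_seat between -0.2 and -0.03 m and z of carrier4_bar in the frame of hook_seat between -0.006 and 0.006 m and contact force between the fingers and carrier4 below 0.1 N and value of joint hook above 0.012 m and linear speed of each of carrier1, carrier2, carrier3, carrier4 below 0.05 m/s and velocity of joint hook between -0.008 and 0.008 m/s), for 1 s.
3. the lock collar is turned to its locked mark, with all carriers hanging (x of carrier1_bar in the frame of hook_seat between -0.018 and 0.018 m and y of carrier1_bar in the frame of hook_seat between -0.2 and -0.03 m and z of carrier1_bar in the frame of hook_seat between -0.006 and 0.006 m and angle between each of carrier1, carrier2, carrier3, carrier4's own z axis and vertical below 0.25 rad and contact force between the fingers and carrier1 below 0.1 N and x of carrier2_bar in the frame of hook_seat between -0.018 and 0.018 m and y of carrier2_bar in the frame of hook_seat between -0.2 and -0.03 m and z of carrier2_bar in the frame of hook_seat between -0.006 and 0.006 m and contact force between the fingers and carrier2 below 0.1 N and x of carrier3_bar in the frame of hook_seat between -0.018 and 0.018 m and y of carrier3_bar in the frame of hook_seat between -0.2 and -0.03 m and z of carrier3_bar in the frame of hook_seat between -0.006 and 0.006 m and contact force between the fingers and carrier3 below 0.1 N and x of carrier4_bar in the frame of hook_seat between -0.018 and 0.018 m and y of carrier4_bar in the frame of hook_seat between -0.2 and -0.03 m and z of carrier4_bar in the frame of hook_seat between -0.006 and 0.006 m and contact force between the fingers and carrier4 below 0.1 N and value of joint hook above 0.012 m and value of joint collar above 1.18 rad), for 0.2 s.
4. the timer's red button is pressed down, with the collar locked (value of joint collar above 1.18 rad and value of joint start above 0.004 m), for 0.05 s.
At the end, for the whole second after the job is handed in: Every carrier present hangs by its crossbar (within 6 mm of the arm's top, 18 mm of its centre line, between carriage and lip), upright within 0.25 rad and still, the gripper off it; hook dipped over 12 mm and still; collar over 1.18 rad (mark 1.30); button up again (all of step 3 and linear speed of each of carrier1, carrier2, carrier3, carrier4 below 0.05 m/s and velocity of joint hook between -0.008 and 0.008 m/s and value of joint start below 0.002 m); the robot touches nothing.
It fails at once if the hook is forced down to its stop (dip over 65 mm) (value of joint hook above 0.065 m).
It fails at once if a bystander (seating tool, dance plug, cup or loupe) is moved more than 40 mm (distance of any of seat_tool, dance_plug, cup, loupe from where it was at the start of the episode above 0.04 m).
Of carrier1, carrier2, carrier3, carrier4 only 2 to 3 are there at a start; the rules pass over those that are not, and their reading is None.
At some moment in a run one of carrier1, carrier2, carrier3, carrier4 may be knocked a few centimetres aside while the robot is not near it.
It also fails if it takes over 210 s, if anything falls off the work surface, if the arm or the gripper's body presses on something with over 40 N, if the wrist force passes 120 N, or if a joint passes its speed limit or range.

### The arm

A 7-joint arm with a two-finger parallel gripper is mounted at the origin on the work surface. World frame = base frame: x ahead of the robot, y to its left, z up, the work surface at z = 0. Lengths are in m, angles in rad, forces in N, time in s.
With the tool pointing down it reaches from about 0.425 to 0.925 m from the base axis. Payload 6.8 kg.
Tool frame: the origin (TCP) lies between the finger pads; the fingertips stand r.tip_extent ahead of it and the grasp point (between the pads) lies 5 mm behind it (r.tip_extent is the distance from the TCP to the fingertips, in m); y points along the fingers, x is the direction in which the jaws open and shut, and the axes are right-handed (so a half turn about y gives the same grasp; the last joint's range is limited). The gripper opens to 85 mm and grips with 20 to 120 N. Pads are 22 mm wide; open, the fingers measure 114 mm over their backs; the gripper's body (76 mm by 85 mm) begins 54 mm behind the grasp point. The pads swing forward as they close: fully open they stand 13 mm farther back than shut.
Start: joints at [-1.311, 0.477, 0.022, 1.555, -0.011, 1.109, -0.083], TCP at [0.243, 0.63, 0.245] pointing down, gripper open.
Joint ranges: [-2.96, 2.96], [-0.34, 2.1], [-1.41, 1.46], [0.24, 2.44], [-1.37, 4.51], [0.17, 1.92], [-2.96, 2.96]. Speed limits (rad/s): [2.39, 2.39, 3.14, 3.14, 3.14, 3.14, 3.14].

### API

Orientations are given as a rotation vector (axis times angle).
In Python, from bench import r gives the robot as it stands.
- The arm moves only by the tool send_rows, never from a script. Its argument "plan" is a list of rows, each a list of 5 numbers: the shift along the tool's x, y, z in cm, then the turn about the tool's y in degrees, then the opening, from 0 (shut) to 1 (fully open). In form: [[dx, dy, dz, spin, grip], ...]. A call has 1 to 12 rows; each row shifts and turns the commanded pose from where the row before left it, along the tool's axes as they then stand; what a row does not reach is not made up. A row lasts 1/8 s, in which the tool goes at most 62.5 mm and 10.7 degrees, less where a joint would pass 70% of its speed; a pose out of reach is approached as far as the arm can. A call is refused whole if a number of a shift passes 6.25 or a number of a turn 10.7, either way. A call with a gripper value outside its range is refused whole. The fingers move at their own pace and stop on an object; "force" is the grip in N (left out, the last holds). Time passes only in rows, so rows that do not move let the fingers close. It gives the time, the measured TCP pose, the force and the opening at its end, in the units of the state.
- r.get_obs(): the state, without advancing time (a new reading comes with each control period).
- r.grab_frame(name): name is "scene" or "top" or "wrist"; returns a dict with "image" (400x640x3 uint8, red, green, blue), "camera_matrix" (3x3 intrinsics, pixels), "cam_to_world" (4x4, takes a point from camera to world coordinates). Camera axes: x right, y down, z forward; pixel columns grow to the right and rows downward; lengths in m; the calibration is good to about 2 mm. A picture is of the moment at which its call begins. There is no depth.
- r.hand_in(): hands the job in, once; it reports no verdict.
Trained networks look in the newest picture that a camera, given by its name, has taken for a name from the list of things; names that differ only in an ending like _2 or _b are one class to them, and where a whole thing is asked for, a point or a joint stands for the part that bears it (a point fixed in the world has none). Each returns a list of dicts, best first, with "p" (0 to 1); they miss things now and then, are a little off and sometimes report something else, mostly with a low value. They report only what shows in the picture. A call takes as long as a camera call. They do not tell look-alikes from the thing itself.
- r.recognise(camera, target): "rect" ([left, top, right, bottom] in pixels, round what is visible of it).
The state is a dict: "clock": time; "joints": joint angles; "qvel": joint speeds; "tau": joint torques, N m; "tcp_pos": TCP position; "orientation": TCP orientation; "contact_force": force on the tool from outside, world axes, zero at the start; "moment": the same for the moment, N m; "grip_width": finger opening in m.
Only numpy, scipy, OpenCV 4.12 (cv2) and the standard library are available. Lean on these libraries where they do the work, as an engineer would, in place of code of your own. Each camera call takes 0.05 s, during which the arm holds its last target.

## Working session

There is one attempt and no reset: what is moved stays moved. The work goes in short steps, Python scripts to look and compute and a tool call to move; the robot and the scene stay as the last step left them, time stands still between calls to the robot, and variables do not carry over. Pictures are saved under pics/ and viewed, and the job is handed in when it is done.

Besides the shell and the picture viewer there is one more tool, called as a command line: name --pt "numbers of a row" for each row, then --argument value for the rest. send_rows: Moves the arm, as the interface text tells. Its arguments: {"type":"object","properties":{"plan":{"type":"array","items":{"type":"array","items":{"type":"number"}}},"force":{"type":"number"}},"required":["plan"]}

```bash
ls; mkdir -p pics
python3 - <<'E'
from bench import r
import cv2
o=r.get_obs()
print(o, r.tip_extent)
for n in ["scene","top","wrist"]:
    f=r.grab_frame(n)
    cv2.imwrite(f"pics/{n}0.png",f["image"][:,:,::-1])
    print(n,f["camera_matrix"].tolist(),f["cam_to_world"].round(4).tolist())
    for t in ["carrier1","stand","hook_lip","collar","timer","start_top","seat_tool","dance_plug","cup","loupe"]:
        print(t,[( [int(v) for v in d["rect"]],round(d["p"],2)) for d in r.recognise(n,t)][:6])
E
```

```text
pics
{'clock': 0.0, 'joints': array([-1.31106481,  0.47780886,  0.02237992,  1.55647718, -0.01151868,
        1.10930819, -0.0830699 ]), 'qvel': array([-0.00091112, -0.00015695, -0.00037002, -0.0003509 , -0.00115956,
        0.00040249, -0.00116077]), 'tau': array([-5.04030359e-04, -5.96450293e+01,  1.60756666e+00, -2.81197554e+01,
        1.23694714e-02,  9.38244833e-03,  3.84528548e-06]), 'tcp_pos': array([0.24254742, 0.62929248, 0.24430974]), 'orientation': array([-1.36225903, -0.9330767 ,  0.9354865 ]), 'contact_force': array([ 0.84329867, -0.18345315, -0.22362753]), 'moment': array([-0.00049589, -0.01492048,  0.00854389]), 'grip_width': 0.08544453161110459} 0.014
scene [[407.57885769203807, 0.0, 323.7925202323324], [0.0, 407.57885769203807, 202.23052172977577], [0.0, 0.0, 1.0]] [[-0.8326, 0.296, -0.4682, 1.0898], [0.5537, 0.4704, -0.6871, 0.6973], [0.0168, -0.8313, -0.5556, 0.7802], [0.0, 0.0, 0.0, 1.0]]
carrier1 [([299, 192, 320, 226], 0.92), ([278, 156, 286, 186], 0.74), ([309, 169, 330, 202], 0.63), ([274, 176, 289, 213], 0.61)]
stand [([354, 228, 440, 364], 0.69)]
hook_lip [
[... 1004 characters left out ...]
266, 249], 0.53)]
seat_tool [([215, 256, 229, 269], 0.55)]
dance_plug [([401, 239, 420, 258], 0.66), ([325, 257, 333, 270], 0.57), ([402, 196, 428, 218], 0.43)]
cup [([381, 142, 406, 168], 0.81), ([401, 239, 420, 256], 0.71)]
loupe [([216, 257, 230, 268], 0.72), ([297, 149, 308, 158], 0.67), ([295, 237, 304, 249], 0.22)]
wrist [[297.06869349308954, 0.0, 316.94354697636993], [0.0, 297.06869349308954, 199.1823274267268], [0.0, 0.0, 1.0]] [[0.3594, 0.8873, 0.2891, 0.1685], [0.9332, -0.3418, -0.1112, 0.659], [0.0001, 0.3098, -0.9508, 0.3746], [0.0, 0.0, 0.0, 1.0]]
carrier1 []
stand []
hook_lip []
collar []
timer [([11, 388, 28, 400], 0.61)]
start_top []
seat_tool []
dance_plug []
cup []
loupe []
```

View images.

Run:
```python
import cv2
a=cv2.imread("pics/scene0.png");b=cv2.imread("pics/top0.png")
cv2.imwrite("pics/scene0c.png",cv2.resize(a[130:380,220:480],None,fx=3,fy=2.4,interpolation=cv2.INTER_CUBIC)[:600,:800])
cv2.imwrite("pics/top0c.png",cv2.resize(b[120:300,170:490],None,fx=2.5,fy=2.5,interpolation=cv2.INTER_CUBIC))
```

```text
(no output)
```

View pics/scene0.png

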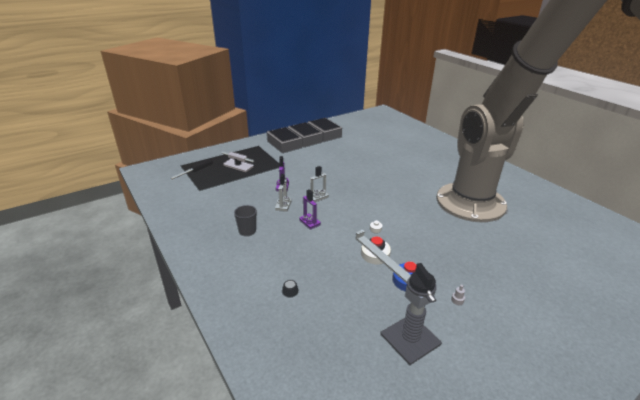

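View pics/scene0c.png

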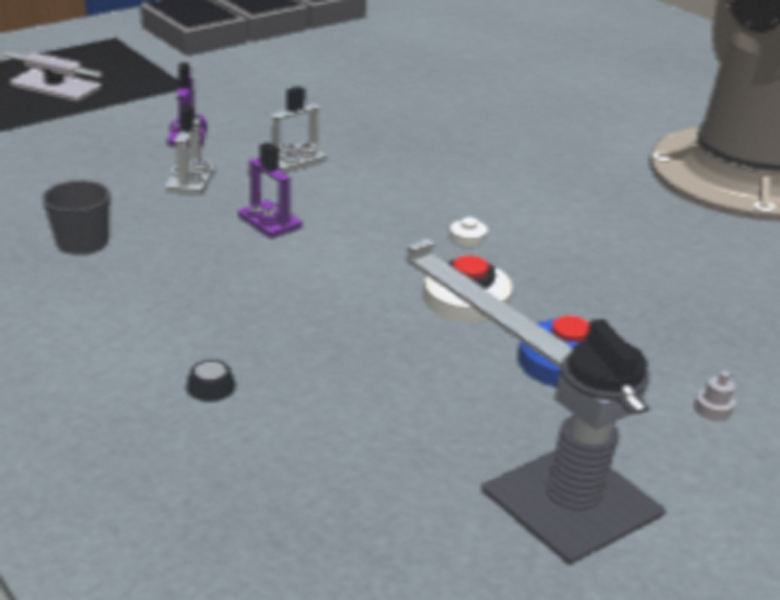

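View pics/top0c.png

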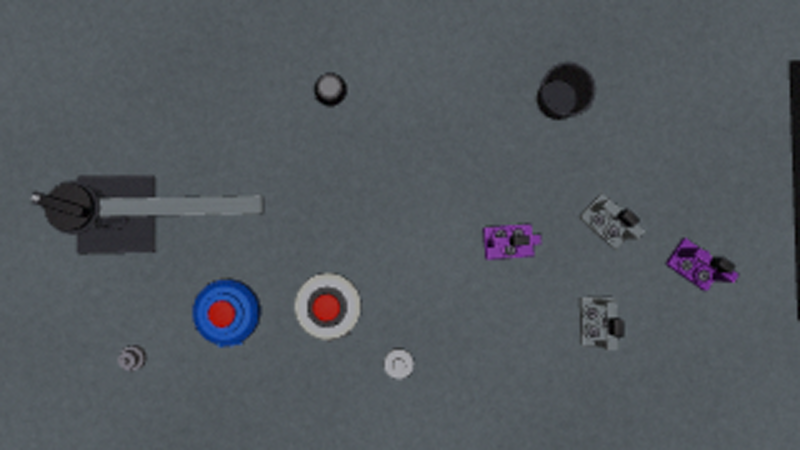

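```bash
cat > h.py <<'E'
import numpy as np, cv2
from scipy.spatial.transform import Rotation as R
from bench import r
def rot(): return R.from_rotvec(r.get_obs()["orientation"]).as_matrix()
def plane(f,px,z):
    K=f["camera_matrix"];T=f["cam_to_world"]
    d=T[:3,:3]@np.linalg.inv(K)@np.array([px[0],px[1],1.]);o=T[:3,3]
    return (o+d*(z-o[2])/d[2])
def proj(f,P):
    K=f["camera_matrix"];T=f["cam_to_world"]
    p=(np.atleast_2d(P)-T[:3,3])@T[:3,:3]; p=p@K.T; return p[:,:2]/p[:,2:]
def save(f,name,box=None,s=1):
    im=f["image"][:,:,::-1].copy()
    if box: im=im[box[1]:box[3],box[0]:box[2]]
    cv2.imwrite("pics/"+name,cv2.resize(im,None,fx=s,fy=s,interpolation=cv2.INTER_CUBIC))
def rel(P,yaw=None):
    """tool-axes shift (cm) to bring TCP to P; spin deg to make tool x at yaw"""
    o=r.get_obs();M=R.from_rotvec(o["orientation"]).as_matrix()
    out=(M.T@(np.array(P)-o["tcp_pos"])*100).round(2)
    cy=np.degrees(np.arctan2(M[1,0],M[0,0]))
    s=None
    if yaw is not None:
        s=-((yaw-cy+90)%180-90)
    print("tcp",o["tcp_pos"].round(4),"yaw",cy.round(1),"j",o["joints"].round(2),"shift cm",out,"spin",s,"grip",round(o["grip_width"],4),"clk",o["clock"],"F",o["contact_force"].round(1))
    return out
E
python3 - <<'E'
from h import *
print(rot().round(3)); rel([0,0,0])
f=r.grab_frame("top")
c=lambda x,y:(170+x/2.5,120+y/2.5)
for n,p,z in [("base1",(78,177),.012),("base2",(155,177),.012),("base3",(155,253),.012),("base4",(78,253),.012),("lipend",(265,205),.178),("flange",(70,207),.178),("pointer",(34,197),.19),("barR",(86,213),.215),
 ("timer",(327,308),.036),("cA block",(628,216),.122),("cB block",(616,327),.122),("cup",(565,90),.07)]:
    print(n,plane(f,c(*p),z).round(4))
E
```

```text
[[ 0.36  -0.    -0.933]
 [ 0.933  0.     0.36 ]
 [ 0.    -1.     0.   ]]
tcp [0.2427 0.6299 0.2453] yaw 68.9 j [-1.31  0.48  0.02  1.56 -0.01  1.11 -0.08] shift cm [-67.5   24.53  -0.  ] spin None grip 0.0856 clk 1.65 F [ 0.4 -0.2 -0.2]
base1 [0.6278 0.3538 0.012 ]
base2 [0.6265 0.2549 0.012 ]
base3 [0.5288 0.2552 0.012 ]
base4 [0.5302 0.3537 0.012 ]
lipend [0.5792 0.0931 0.178 ]
flange [0.58  0.309 0.178]
pointer [0.5909 0.3444 0.19  ]
barR [0.5713 0.2796 0.215 ]
timer [0.4567 0.0342 0.036 ]
cA block [ 0.5635 -0.3239  0.122 ]
cB block [ 0.4346 -0.3065  0.122 ]
cup [ 0.7218 -0.2639  0.07  ]
```

send_rows --pt "-1.83 -0.7 -4.3 0 1" --pt "-1.83 -0.7 -4.3 0 1" --pt "-1.83 -0.7 -4.3 0 1" --pt "-1.83 -0.7 -4.3 0 1" --pt "-1.83 -0.7 -4.3 0 1" --pt "-1.83 -0.7 -4.3 0 1" --pt "-1.83 -0.7 -4.3 0 1" --pt "-1.83 -0.6 -4.3 0 1" --pt "-1.83 0 -4.3 0 1" --pt "-1.83 0 -4.3 0 1" --pt "0 0 0 10 1" --pt "0 0 0 10 1"

```text
clock: 3.2
tcp_pos: [0.5787, 0.3036, 0.3002]
orientation: [-1.468, -0.661, 0.661]
contact_force: [0.2, 1.0, 0.1]
grip_width: 0.0854
```

send_rows --pt "0 0 0 10 1" --pt "0 0 0 10 1" --pt "0 0 0 10 1" --pt "0 0 0 10 1" --pt "0 0 0 10 1" --pt "0 0 0 10 1" --pt "0 0 0 6 1" --pt "0 0 0 0 1" --pt "0 0 0 0 1"

```text
clock: 4.32
tcp_pos: [0.5781, 0.3046, 0.3003]
orientation: [-1.558, 0.232, -0.232]
contact_force: [-0.8, -0.2, -0.7]
grip_width: 0.0855
```

Run:
```python
from h import *
rel([0.579,0.304,0.210],-17)
f=r.grab_frame("wrist"); save(f,"w1.png")
for z in (.178,.205,.215): print(proj(f,[0.579,.304,z]))
g=r.grab_frame("scene"); save(g,"s1.png",(330,180,500,370),3.1)
```

```text
tcp [0.5781 0.3046 0.3003] yaw -16.9 j [-0.92  0.43  0.48  1.57 -0.21  1.2  -0.7 ] shift cm [ 0.1   9.03 -0.03] spin 0.05510209113666065 grip 0.0855 clk 4.325 F [-0.8 -0.2 -0.7]
[[318.36173463 197.33005415]]
[[318.49693035 207.55945979]]
[[318.55469617 211.93023485]]
```

View pics/w1.png

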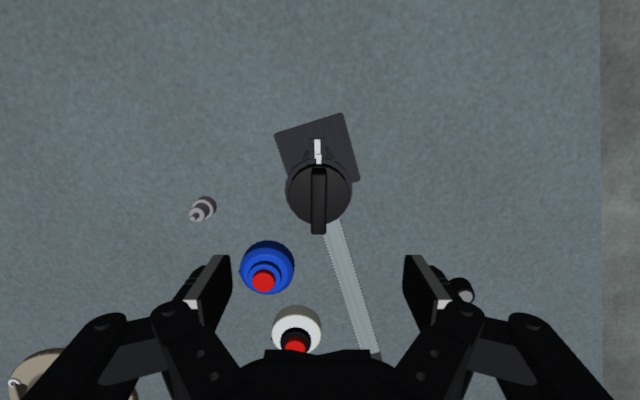

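Run:
```python
from h import *
f=r.grab_frame("wrist")
print("base pred",proj(f,[0.5783,.3044,.012]))
for p,z in [((317.5,156.5),.012),((319,233),.215),((319,191),.185),((319,192),.192)]: print(p,plane(f,p,z).round(4))
save(f,"w2.png",(260,90,400,250),4)
g=r.grab_frame("scene"); save(g,"s1.png",(330,200,500,370),3.5)
im=g["image"]
```

```text
base pred [[317.28845473 161.62231683]]
(317.5, 156.5) [0.5807 0.3113 0.012 ]
(319, 233) [0.5742 0.2868 0.215 ]
(319, 191) [0.5819 0.3114 0.185 ]
(319, 192) [0.5822 0.3125 0.192 ]
```

View pics/w2.png

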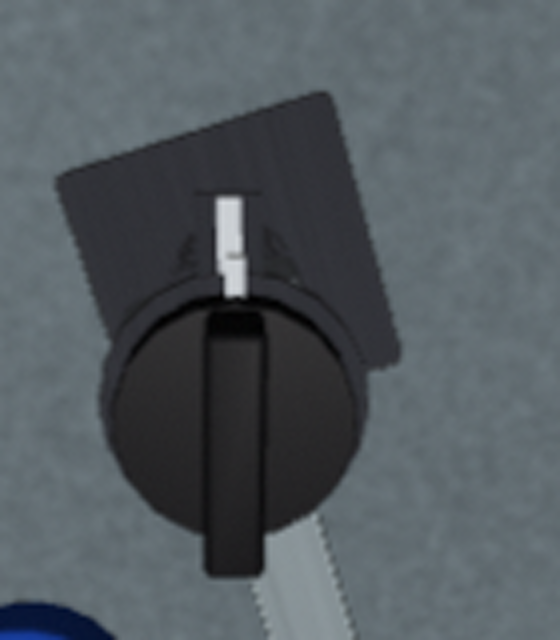

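View pics/s1.png

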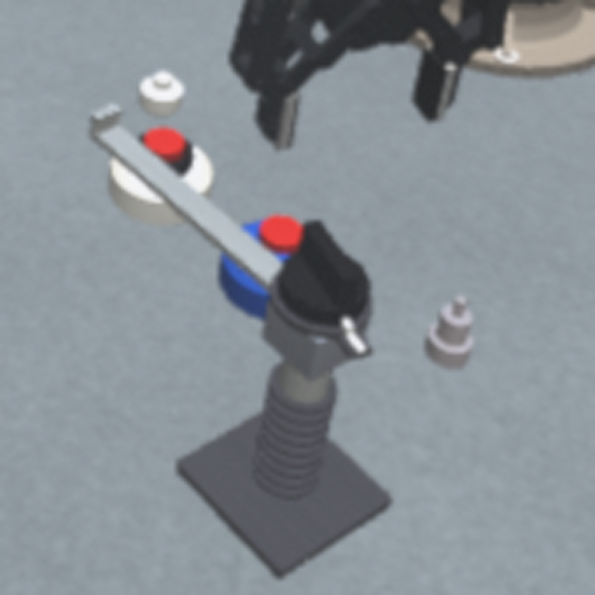

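Run:
```python
from h import *
g=r.grab_frame("scene")
c=lambda x,y:(330+x/3.5,200+y/3.5)
P=[plane(g,c(*p),.012) for p in [(178,465),(281,575),(390,500)]]
print([p.round(4) for p in P], ((P[0]+P[2])/2).round(4))
print("disc",plane(g,c(322,292),.19).round(4))
print("lip top mid outer",plane(g,c(104,113),.18).round(4))
print("timer",plane(g,c(165,142),.04).round(4))
f=r.grab_frame("top"); save(f,"t2.png",(170,160,330,280),5)
```

```text
[array([0.6307, 0.2672, 0.012 ]), array([0.6309, 0.3642, 0.012 ]), array([0.5337, 0.3625, 0.012 ])] [0.5822 0.3148 0.012 ]
disc [0.5879 0.3187 0.19  ]
lip top mid outer [0.5829 0.1085 0.18  ]
timer [0.446  0.0288 0.04  ]
```

View pics/t2.png

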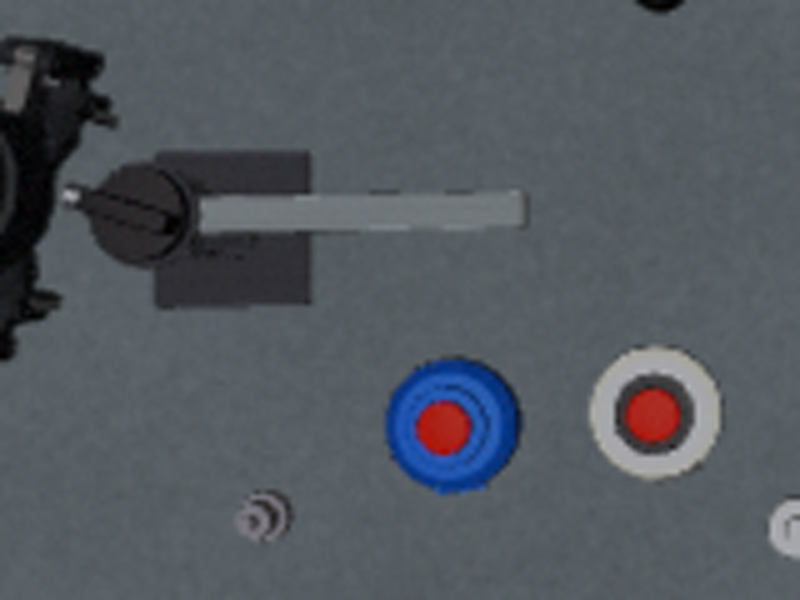

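Run:
```python
from h import *
o=r.get_obs();p=o["tcp_pos"];M=rot();g=r.grab_frame("scene")
for e in (0.0,.014):
  for s in (-.045,.045):
    print(e,s,proj(g,p+M[:,1]*e+M[:,0]*s))
f=r.grab_frame("wrist")
for e in (0.0,.014):
  for s in (-.045,.045):
    print("wr",e,s,proj(f,p+M[:,1]*e+M[:,0]*s))
```

```text
0.0 -0.045 [[449.89550702 231.29946784]]
0.0 0.045 [[407.59059249 239.09811762]]
0.014 -0.045 [[448.54152436 236.98303467]]
0.014 0.045 [[406.62356373 244.86606615]]
wr 0.0 -0.045 [[226.79631497 271.52275679]]
wr 0.0 0.045 [[407.76618624 271.57754197]]
wr 0.014 -0.045 [[234.25782346 257.53647703]]
wr 0.014 0.045 [[400.2716586  257.58331345]]
```

Run:
```python
from h import *
rel([0.581,0.3095,0.235],-17)
```

```text
tcp [0.5782 0.3044 0.3003] yaw -17.1 j [-0.92  0.43  0.48  1.57 -0.21  1.2  -0.7 ] shift cm [0.12 6.53 0.57] spin -0.06380563154391439 grip 0.0856 clk 4.725 F [-0.1  0.3 -0.9]
```

send_rows --pt "0.12 1.5 0.5 0 1" --pt "0 2 0 0 1" --pt "0 2 0 0 1" --pt "0 1 0 0 1" --pt "0 0 0 0 1" --pt "0 0 0 0 1"

```text
clock: 5.48
tcp_pos: [0.5812, 0.3091, 0.2359]
orientation: [-1.557, 0.233, -0.235]
contact_force: [0.0, 0.4, 0.6]
grip_width: 0.0853
```

Run:
```python
from h import *
rel([0.581,0.3095,0.210],-17)
f=r.grab_frame("wrist"); save(f,"w3.png",(200,60,440,280),3)
print(proj(f,[0.581,0.3095,0.215]),proj(f,[0.581,0.3095,0.192]))
```

```text
tcp [0.5812 0.3091 0.2359] yaw -17.1 j [-0.91  0.49  0.46  1.63 -0.24  1.08 -0.68] shift cm [-0.03  2.59  0.03] spin -0.07954647875300225 grip 0.0853 clk 5.475 F [0.  0.4 0.6]
[[316.65829444 251.00742012]] [[316.68127891 233.8661844 ]]
```

View pics/w3.png

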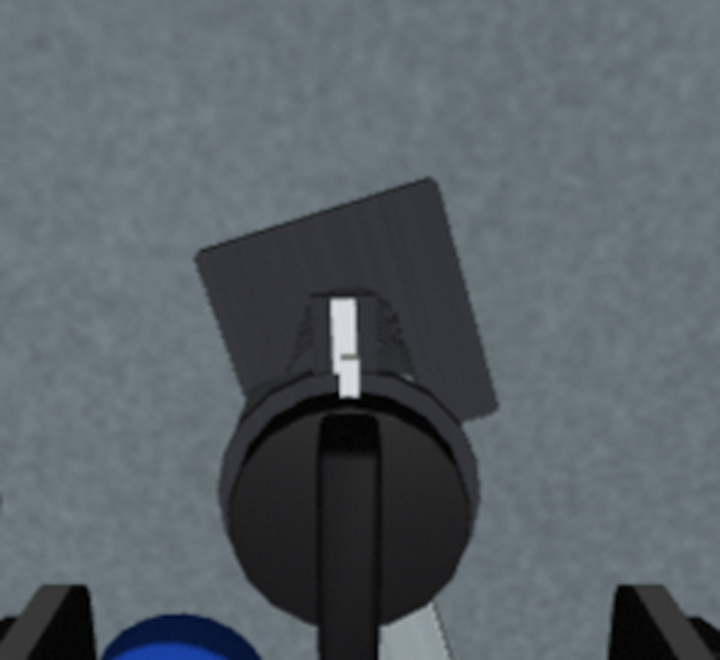

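send_rows --pt "0 1 0.2 0 1" --pt "0 1 0 0 1" --pt "0 0.6 0 0 1" --pt "0 0 0 0 0" --pt "0 0 0 0 0" --pt "0 0 0 0 0" --pt "0 0 0 0 0" --pt "0 0 0 0 0" --force 50

```text
clock: 6.52
tcp_pos: [0.5813, 0.311, 0.2098]
orientation: [-1.558, 0.234, -0.234]
contact_force: [-1.4, -0.9, 3.0]
grip_width: 0.0108
```

send_rows --pt "0 0 0 7 0" --pt "0 0 0 7 0" --pt "0 0 0 7 0" --pt "0 0 0 7 0" --pt "0 0 0 0 0"

```text
clock: 7.15
tcp_pos: [0.582, 0.3105, 0.2097]
orientation: [-1.482, 0.613, -0.616]
contact_force: [0.4, -2.2, 2.2]
grip_width: 0.0109
```

Run:
```python
from h import *
rel([0.5815,0.311,0.210],-91);print(r.get_obs()["moment"])
```

```text
tcp [0.582  0.3105 0.2097] yaw -45.0 j [-0.98  0.54  0.57  1.66 -0.32  1.04 -1.1 ] shift cm [-0.07 -0.03  0.  ] spin 45.95965802751085 grip 0.0109 clk 7.15 F [ 0.4 -2.2  2.2]
[-0.38140633 -0.23768937 -0.06453129]
```

Small forces; continue to the open stop.

send_rows --pt "0 0 0 7 0" --pt "0 0 0 7 0" --pt "0 0 0 7 0" --pt "0 0 0 7 0" --pt "0 0 0 7 0" --pt "0 0 0 7 0" --pt "0 0 0 0 0" --pt "0 0 0 0 0"

```text
clock: 8.15
tcp_pos: [0.5825, 0.3093, 0.2098]
orientation: [-1.234, 1.167, -1.172]
contact_force: [2.8, -5.0, 2.7]
grip_width: 0.0109
```

Run:
```python
from h import *
rel([0.5815,0.311,0.210],-91);print(r.get_obs()["moment"])
```

```text
tcp [0.5825 0.3093 0.2098] yaw -86.9 j [-1.09  0.58  0.75  1.67 -0.44  1.07 -1.72] shift cm [-0.18 -0.02 -0.09] spin 4.07133862259478 grip 0.0109 clk 8.15 F [ 2.8 -5.   2.7]
[-1.06622717 -0.65098887 -0.04747431]
```

send_rows --pt "0 0 0 4 0" --pt "0 0 0 0 0" --pt "0 0 0 0 1" --pt "0 0 0 0 1" --pt "0 0 0 0 1" --pt "0 0 0 0 1" --pt "0 -4 0 0 1" --pt "0 -5 0 0 1" --pt "0 0 0 0 1"

```text
clock: 9.28
tcp_pos: [0.5836, 0.3112, 0.3037]
orientation: [-1.193, 1.22, -1.223]
contact_force: [0.1, 0.1, 0.6]
grip_width: 0.0853
```

Run:
```python
from h import *
rel([0.582,0.309,0.310])
f=r.grab_frame("wrist"); save(f,"w4.png")
f=r.grab_frame("top"); save(f,"t4.png",(380,180,480,270),6)
g=r.grab_frame("scene"); save(g,"s4.png",(260,140,350,240),6)
```

```text
tcp [0.5836 0.3112 0.3037] yaw -91.1 j [-1.14  0.51  0.83  1.57 -0.39  1.23 -1.84] shift cm [ 0.22 -0.63 -0.15] spin None grip 0.0853 clk 9.275 F [0.1 0.1 0.6]
```

View pics/w4.png

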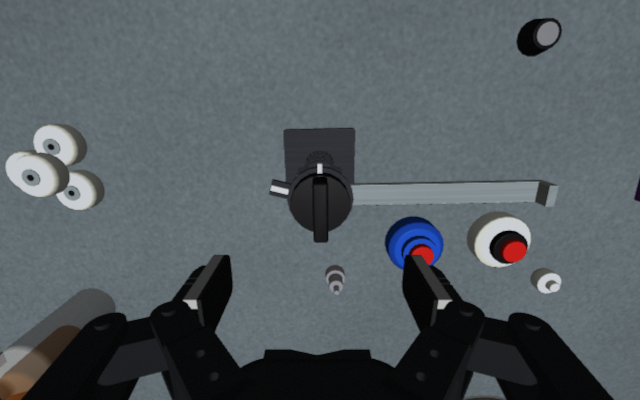

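View pics/t4.png

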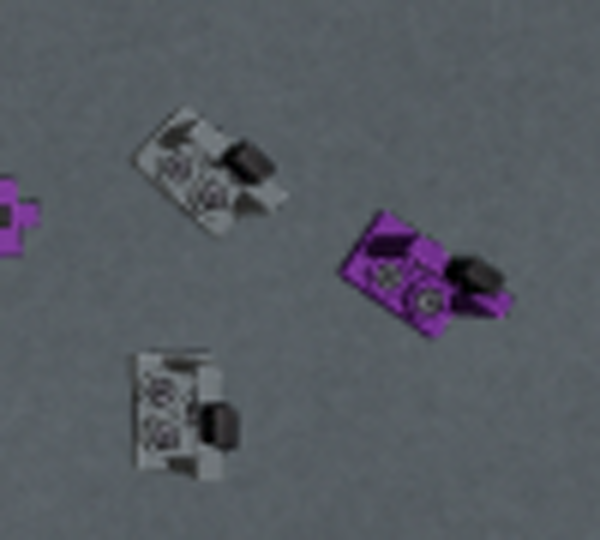

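View pics/s4.png

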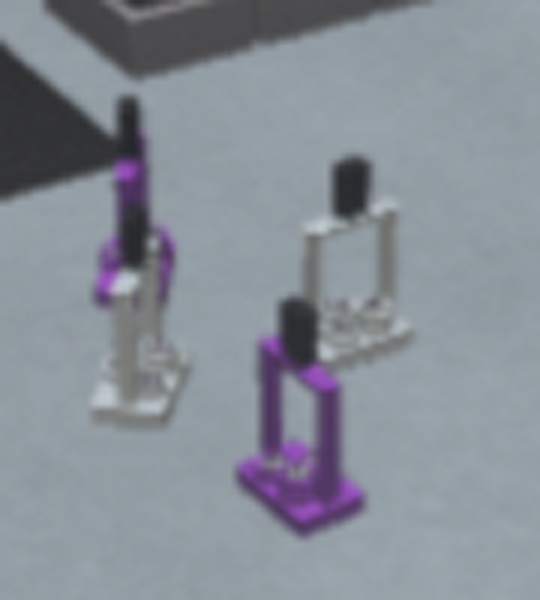

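send_rows --pt "5.6 0 -1.3 0 1" --pt "5.6 0 -1.3 0 1" --pt "5.6 0 -1.3 0 1" --pt "5.6 0 -1.3 0 1" --pt "5.6 0 -1.3 0 1" --pt "5.6 0 -1.3 0 1" --pt "5.6 0 -1.3 0 1" --pt "5.6 0 -1.3 0 1" --pt "5.6 0 -1.3 0 1" --pt "5.6 0 -1.3 0 1" --pt "5.6 0 -1.3 0 1"

```text
clock: 10.8
tcp_pos: [0.4259, -0.3031, 0.2981]
orientation: [-1.201, 1.224, -1.221]
contact_force: [0.4, 0.6, 0.9]
grip_width: 0.0854
```

send_rows --pt "0 0 0 -10 1" --pt "0 0 0 -10 1" --pt "0 0 0 -10 1" --pt "0 0 0 -10 1" --pt "0 0 0 -10 1" --pt "0 0 0 -10 1" --pt "0 0 0 -10 1" --pt "0 0 0 -10 1" --pt "0 0 0 -10 1" --pt "0 0 0 -1 1" --pt "0 0 0 0 1" --pt "0 0 0 0 1"

```text
clock: 12.3
tcp_pos: [0.4267, -0.3022, 0.299]
orientation: [-1.571, 0.003, -0.002]
contact_force: [-0.3, 0.2, -0.2]
grip_width: 0.0855
```

Run:
```python
from h import *
rel([0.4346,-0.3065,0.2],0)
f=r.grab_frame("wrist"); save(f,"w5.png")
t=r.grab_frame("top")
c=lambda x,y:(380+x/6,180+y/6)
print(plane(t,c(227,427),.122),plane(t,c(252,160),.122))
print(proj(f,[0.4346,-0.3065,.122]))
print(r.recognise("wrist","carrier1"))
```

```text
tcp [ 0.4267 -0.3022  0.299 ] yaw -0.2 j [-0.13  0.2   0.74  1.89 -0.15  1.11  0.66] shift cm [ 0.8   9.9  -0.43] spin -0.1776452005265412 grip 0.0855 clk 12.3 F [-0.3  0.2 -0.2]
[ 0.43343679 -0.31065429  0.122     ] [ 0.56265063 -0.32618614  0.122     ]
[[324.51878061 185.36678581]]
[{'rect': [386.8, 150.5, 453.0, 213.3], 'p': 0.95}, {'rect': [298.9, 149.0, 347.3, 193.1], 'p': 0.79}, {'rect': [345.0, 225.8, 396.6, 297.5], 'p': 0.62}, {'rect': [384.6, 48.6, 441.6, 106.9], 'p': 0.58}]
```

View pics/w5.png

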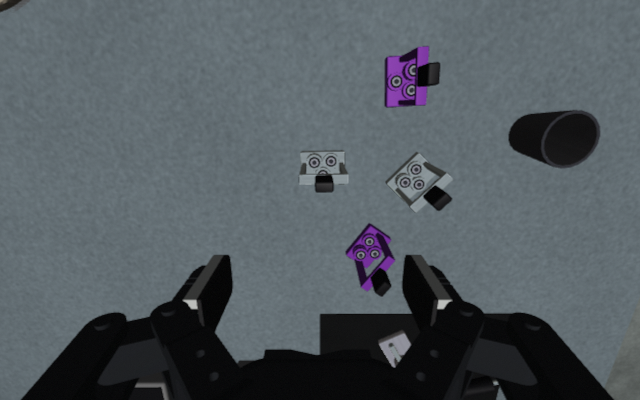

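Run:
```python
from h import *
f=r.grab_frame("wrist")
for p in [(324,188),(438,200),(381,283)]: print(plane(f,p,.122).round(4))
save(f,"w5c.png",(280,130,470,310),4)
```

```text
[ 0.4343 -0.3096  0.122 ]
[ 0.5582 -0.3233  0.122 ]
[ 0.503  -0.4277  0.122 ]
```

View pics/w5c.png

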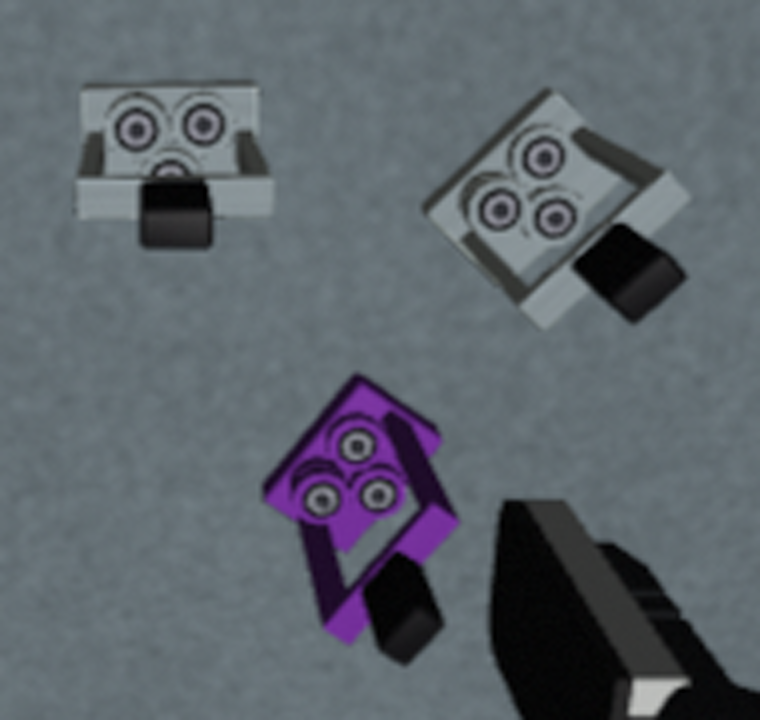

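send_rows --pt "0.4 2 -0.35 0 1" --pt "0.35 3 -0.35 0 1" --pt "0 3 0 0 1" --pt "0 3 0 0 1" --pt "0 2 0 0 1" --pt "0 0 0 0 1" --pt "0 0 0 0 1"

```text
clock: 13.38
tcp_pos: [0.4347, -0.3098, 0.1701]
orientation: [-1.571, 0.001, -0.002]
contact_force: [0.2, 0.1, 0.7]
grip_width: 0.0853
```

Run:
```python
from h import *
rel([0.4343,-0.3095,0.108],0)
f=r.grab_frame("wrist"); save(f,"w6.png")
print(proj(f,[0.4343,-0.3095,.122]))
```

```text
tcp [ 0.4347 -0.3098  0.1701] yaw -0.1 j [-0.03  0.39  0.67  2.   -0.32  0.85  0.82] shift cm [-0.05  6.21  0.03] spin -0.0939256470055625 grip 0.0853 clk 13.375 F [0.2 0.1 0.7]
[[316.24230993 231.17833812]]
```

View pics/w6.png

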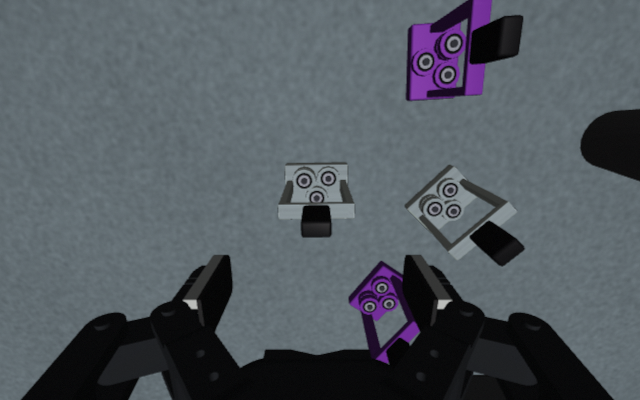

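send_rows --pt "0 2 0.1 0 1" --pt "0 2 0 0 1" --pt "0 2.2 0 0 1" --pt "0 0 0 0 1" --pt "0 0 0 0 0" --pt "0 0 0 0 0" --pt "0 0 0 0 0" --pt "0 0 0 0 0" --pt "0 0 0 0 0" --pt "0 0 0 0 0" --force 50

```text
clock: 14.68
tcp_pos: [0.4344, -0.3085, 0.1078]
orientation: [-1.571, 0.001, -0.001]
contact_force: [-0.8, 0.9, 6.9]
grip_width: 0.0191
```

send_rows --pt "0 -1.5 0 0 0" --pt "0 -2 0 0 0" --pt "0 -3 0 0 0" --pt "0 -3.5 0 0 0" --pt "0 -3 0 0 0" --pt "0 -1 0 0 0" --pt "0 0 0 0 0" --pt "0 0 0 0 0"

```text
clock: 15.68
tcp_pos: [0.4337, -0.3079, 0.2461]
orientation: [-1.57, 0.002, 0.001]
contact_force: [0.3, -0.0, -2.3]
grip_width: 0.0189
```

Run:
```python
from h import *
rel([0.582,-0.04,0.25],0)
f=r.grab_frame("wrist"); save(f,"w7.png")
f=r.grab_frame("scene"); save(f,"s7.png",(240,100,480,300),3)
```

```text
tcp [ 0.4337 -0.3079  0.2461] yaw -0.1 j [-0.1   0.29  0.73  1.93 -0.23  1.01  0.73] shift cm [14.8  -0.39 26.8 ] spin -0.07129088422320251 grip 0.0189 clk 15.675 F [ 0.3 -0.  -2.3]
```

View pics/w7.png

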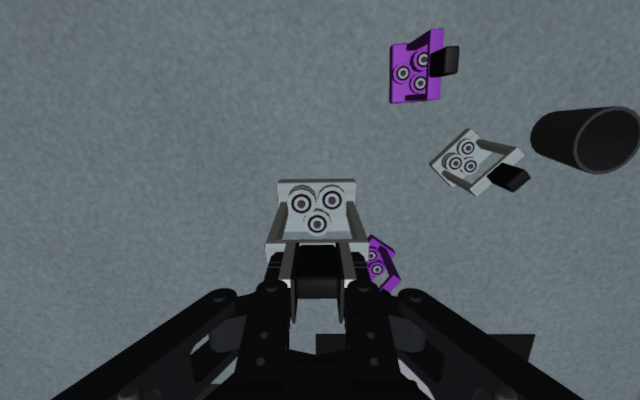

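View pics/s7.png

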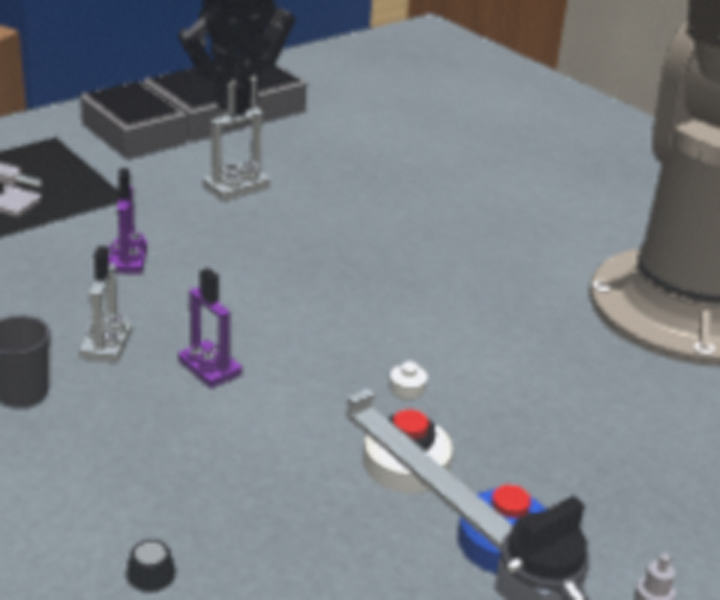

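send_rows --pt "1.0 -0.5 2 0 0" --pt "1.5 -0.5 3.2 0 0" --pt "1.5 -0.5 3.5 0 0" --pt "1.5 -0.5 3.5 0 0" --pt "1.5 0 3.5 0 0" --pt "1.5 0 3.5 0 0" --pt "1.5 0 3.5 0 0" --pt "1.5 0 3.5 0 0" --pt "1.5 0 3.2 0 0" --pt "1.3 0 2.4 0 0" --pt "0.5 0 1.5 0 0" --pt "0 0 0 0 0"

```text
clock: 17.27
tcp_pos: [0.5827, 0.025, 0.2669]
orientation: [-1.571, 0.001, 0.001]
contact_force: [-0.9, 0.2, -2.8]
grip_width: 0.019
```

Run:
```python
from h import *
rel([0.582,0.03,0.221],0)
f=r.grab_frame("wrist"); save(f,"w8.png")
print(proj(f,[[0.582,0.1,.18],[.582,.31,.166],[.572,.2,.166],[.592,.2,.166]]))
f=r.grab_frame("scene"); save(f,"s8.png",(300,140,480,320),4)
```

```text
tcp [0.5827 0.025  0.2669] yaw -0.0 j [-0.61  0.34  0.59  1.79 -0.21  1.08  0.05] shift cm [-0.07  4.59  0.5 ] spin -0.002220248394124269 grip 0.019 clk 17.275 F [-0.9  0.2 -2.8]
[[ 316.09717152  109.90897906]
 [ 315.87987184 -310.45552371]
 [ 300.36613937  -54.43826582]
 [ 331.75112416  -54.45451782]]
```

View pics/w8.png

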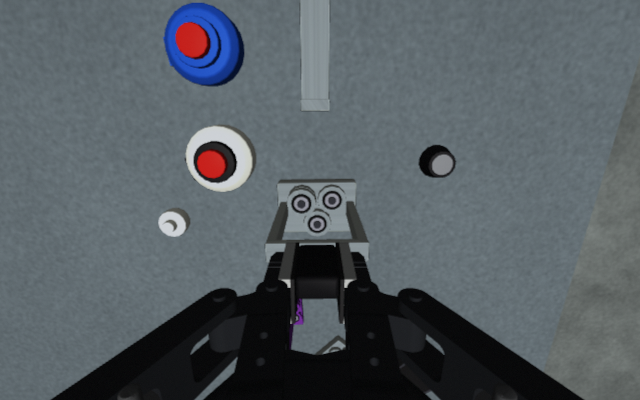

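View pics/s8.png

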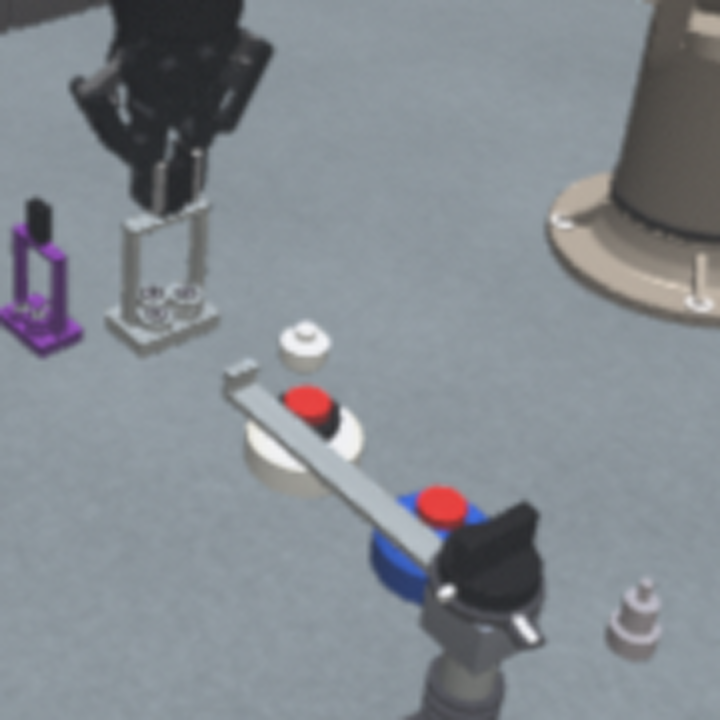

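send_rows --pt "0 1.5 0 0 0" --pt "0 1.8 0 0 0" --pt "0 1.3 0 0 0" --pt "0 0 1 0 0" --pt "0 0 2 0 0" --pt "0 0 2 0 0" --pt "0 0 1 0 0" --pt "0 0 0 0 0" --pt "0 0 0 0 0"

```text
clock: 18.5
tcp_pos: [0.5828, 0.0837, 0.2214]
orientation: [-1.571, 0.001, -0.002]
contact_force: [-0.2, -0.8, -1.7]
grip_width: 0.0192
```

Run:
```python
from h import *
rel([0.582,0.238,0.221],0)
f=r.grab_frame("wrist"); save(f,"w9.png")
f=r.grab_frame("scene"); save(f,"s9.png",(300,140,480,320),4)
```

```text
tcp [0.5828 0.0837 0.2214] yaw -0.1 j [-0.67  0.4   0.55  1.82 -0.25  0.99 -0.02] shift cm [-0.11  0.03 15.43] spin -0.11679293806858482 grip 0.0192 clk 18.5 F [-0.2 -0.8 -1.7]
```

View pics/w9.png

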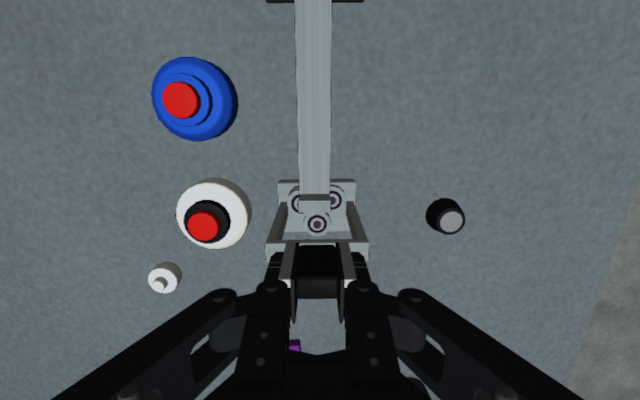

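View pics/s9.png

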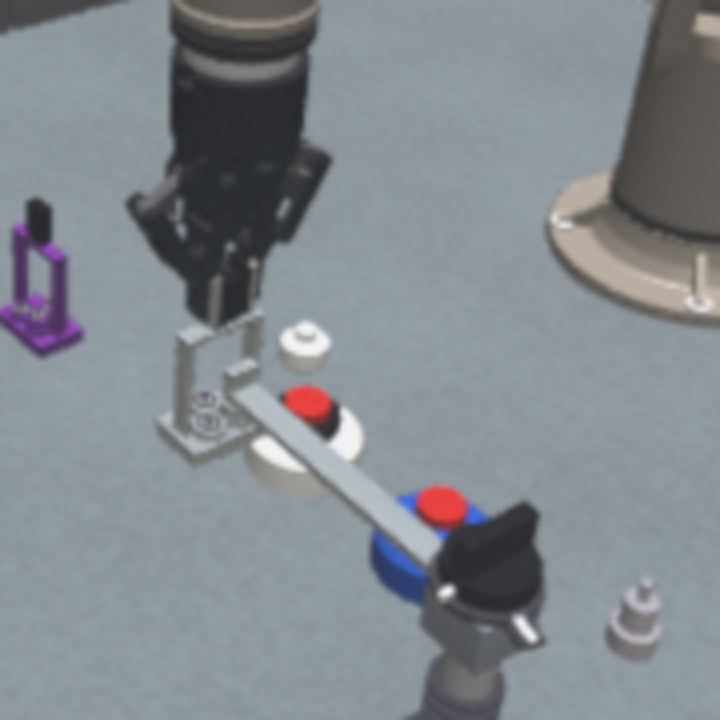

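send_rows --pt "0 0 1 0 0" --pt "0 0 1.5 0 0" --pt "0 0 2 0 0" --pt "0 0 2.5 0 0" --pt "0 0 2.5 0 0" --pt "0 0 2.5 0 0" --pt "0 0 2 0 0" --pt "0 0 1.5 0 0" --pt "0 0 0 0 0" --pt "0 0 0 0 0"

```text
clock: 19.85
tcp_pos: [0.5832, 0.2381, 0.2213]
orientation: [-1.572, 0.002, -0.002]
contact_force: [0.3, -0.4, -1.9]
grip_width: 0.0192
```

Run:
```python
from h import *
rel([0.582,0.238,0.192],0)
f=r.grab_frame("wrist"); save(f,"w10.png")
f=r.grab_frame("scene"); save(f,"s10.png",(320,160,480,320),4)
```

```text
tcp [0.5832 0.2381 0.2213] yaw -0.2 j [-0.86  0.46  0.52  1.72 -0.26  1.03 -0.26] shift cm [-0.12  2.93 -0.01] spin -0.15652500802499958 grip 0.0192 clk 19.85 F [ 0.3 -0.4 -1.9]
```

View pics/w10.png

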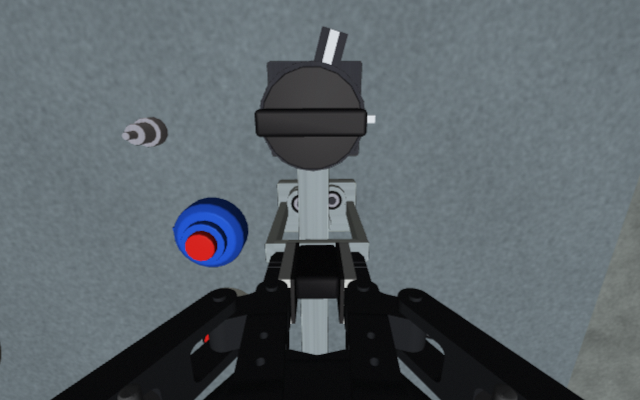

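View pics/s10.png

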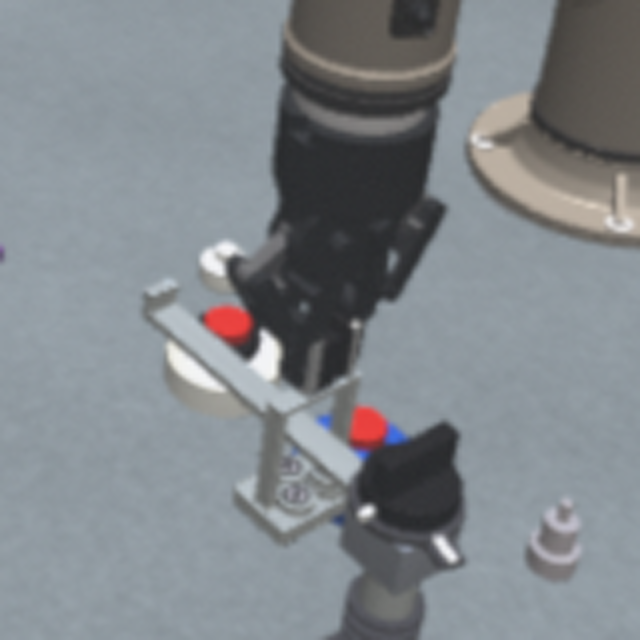

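send_rows --pt "-0.15 0.8 0 0 0" --pt "0 0.8 0 0 0" --pt "0 0.8 0 0 0" --pt "0 0.5 0 0 0" --pt "0 0.4 0 0 0" --pt "0 0.3 0 0 0" --pt "0 0.2 0 0 0" --pt "0 0 0 0 0" --pt "0 0 0 0 0"

```text
clock: 21.08
tcp_pos: [0.5816, 0.2394, 0.1835]
orientation: [-1.571, 0.001, -0.001]
contact_force: [-1.1, -0.1, -0.6]
grip_width: 0.0189
```

Run:
```python
from h import *
rel([0.582,0.238,0.182],0)
f=r.grab_frame("scene"); save(f,"s11.png",(320,160,480,320),4)
```

```text
tcp [0.5816 0.2394 0.1835] yaw -0.1 j [-0.85  0.5   0.5   1.76 -0.28  0.96 -0.24] shift cm [ 0.04  0.15 -0.14] spin -0.07820397801474144 grip 0.0189 clk 21.075 F [-1.1 -0.1 -0.6]
```

View pics/s11.png

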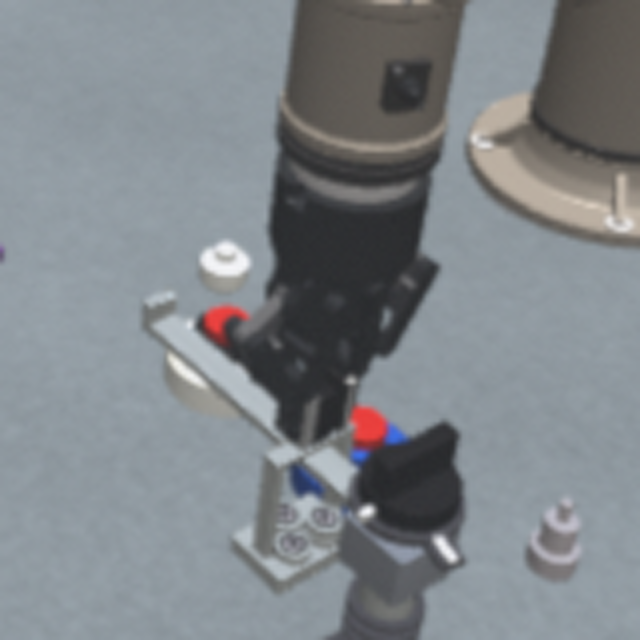

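send_rows --pt "0 0.2 0 0 0" --pt "0 0 0 0 0.4" --pt "0 0 0 0 0.6" --pt "0 0 0 0 1" --pt "0 0 0 0 1" --pt "0 0 0 0 1" --pt "0 -1 0 0 1" --pt "0 -2 0 0 1" --pt "0 -3 0 0 1" --pt "0 -4 0 0 1" --pt "0 0 0 0 1"

```text
clock: 22.5
tcp_pos: [0.5838, 0.2398, 0.2865]
orientation: [-1.567, -0.004, -0.007]
contact_force: [1.2, 0.7, -0.3]
grip_width: 0.0851
```

Run:
```python
from h import *
rel([0.56,-0.325,0.28],47)
f=r.grab_frame("scene"); save(f,"s12.png",(320,160,480,320),4)
f=r.grab_frame("wrist"); save(f,"w12.png")
f=r.grab_frame("top"); save(f,"t12.png",(380,180,480,270),6)
```

```text
tcp [0.5838 0.2398 0.2865] yaw -0.1 j [-0.89  0.4   0.54  1.65 -0.22  1.14 -0.29] shift cm [ -2.29   0.4  -56.48] spin -47.10168224334291 grip 0.0851 clk 22.5 F [ 1.2  0.7 -0.3]
```

View pics/s12.png

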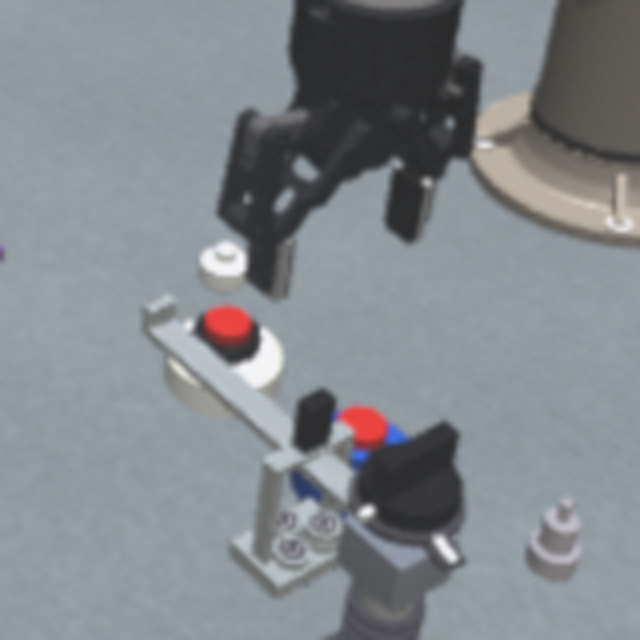

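View pics/w12.png

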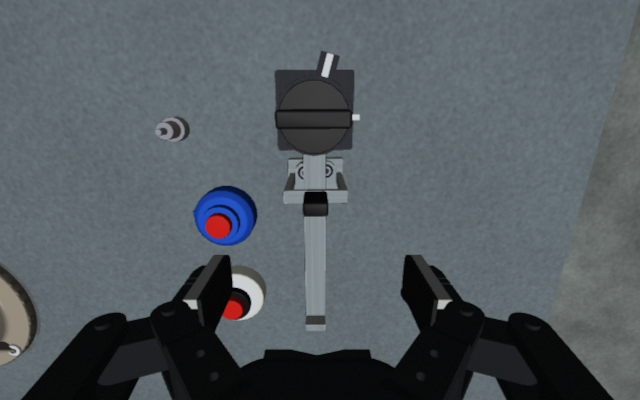

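View pics/t12.png

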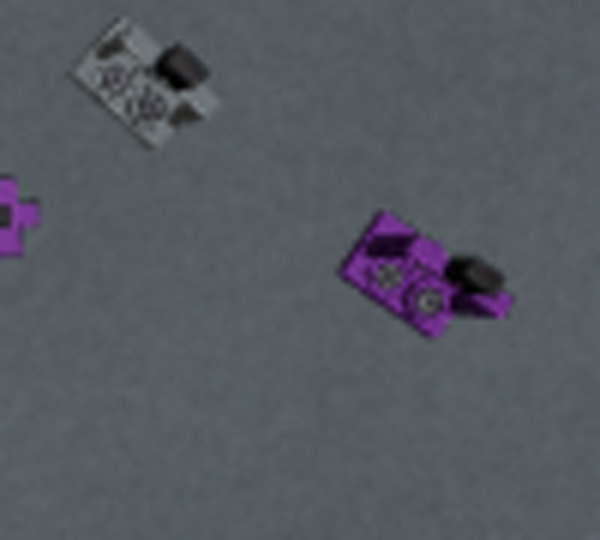

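Run:
```python
from h import *
f=r.grab_frame("top")
c=lambda x,y:(380+x/6,180+y/6)
P=plane(f,c(185,66),.122);print(P)
a=plane(f,c(72,73),.014);b=plane(f,c(155,148),.014);print(a,b,np.degrees(np.arctan2(*(b-a)[[1,0]])))
rel(list(P[:2])+[.28])
```

```text
[ 0.60900201 -0.29468047  0.122     ]
[ 0.61470065 -0.25943596  0.014     ] [ 0.57385418 -0.30295642  0.014     ] -133.18462628063838
tcp [0.581  0.2394 0.2808] yaw -0.1 j [-0.89  0.4   0.54  1.66 -0.22  1.14 -0.29] shift cm [  2.86   0.1  -53.4 ] spin None grip 0.0857 clk 22.7 F [-0.2  0.2 -0.5]
```

send_rows --pt "0.28 0 -4 0 1" --pt "0.28 0 -5.5 0 1" --pt "0.28 0 -5.5 0 1" --pt "0.28 0 -5.5 0 1" --pt "0.28 0 -5.5 0 1" --pt "0.28 0 -5.5 0 1" --pt "0.28 0 -5.5 0 1" --pt "0.28 0 -5.5 0 1" --pt "0.28 0 -5.5 0 1" --pt "0.28 0 -5.4 0 1" --pt "0 0 0 -10 1" --pt "0 0 0 -10 1"

```text
clock: 24.2
tcp_pos: [0.608, -0.2955, 0.2798]
orientation: [-1.552, -0.274, 0.278]
contact_force: [-0.3, 0.5, -0.6]
grip_width: 0.0853
```

send_rows --pt "0 0 0 -10 1" --pt "0 0 0 -10 1" --pt "0 0 0 -7 1" --pt "0 1.5 0 0 1" --pt "0 3 0 0 1" --pt "0 3 0 0 1" --pt "0 1.5 0 0 1" --pt "0 0 0 0 1" --pt "0 0 0 0 1"

```text
clock: 25.32
tcp_pos: [0.6094, -0.295, 0.1922]
orientation: [-1.476, -0.64, 0.639]
contact_force: [0.9, -0.5, 0.6]
grip_width: 0.085
```

Run:
```python
from h import *
rel([0.609,-0.2947,0.108],47)
f=r.grab_frame("wrist"); save(f,"w13.png",(160,80,560,320),2)
print(proj(f,[0.609,-0.2947,.122]))
```

```text
tcp [ 0.6094 -0.295   0.1922] yaw 46.9 j [ 0.07  0.56  0.42  1.62 -0.26  1.02  1.39] shift cm [-0.    8.42  0.06] spin -0.11320302455149545 grip 0.085 clk 25.325 F [ 0.9 -0.5  0.6]
[[316.39632274 218.05374201]]
```

View pics/w13.png

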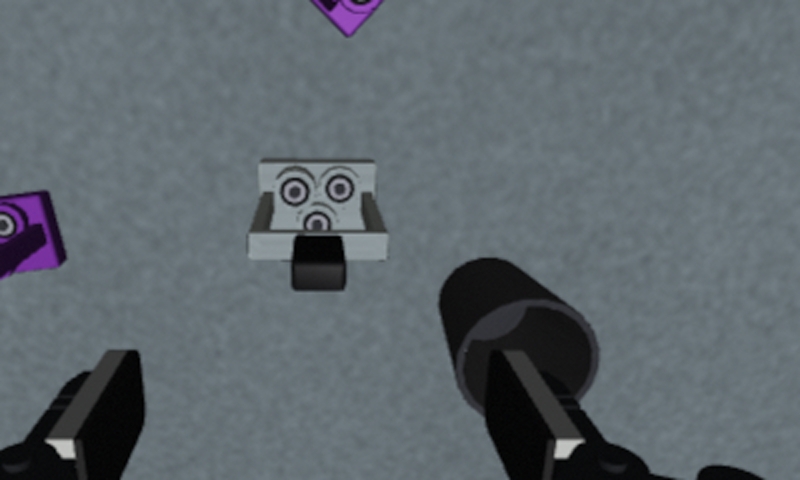

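Run:
```python
from h import *
f=r.grab_frame("wrist")
P=plane(f,(423.5,256),.075);M=rot();d=P-r.get_obs()["tcp_pos"];print(P,(M.T@d*1000).round(0))
for p in [(390,256),(458,256),(423,230)]: print((M.T@(plane(f,p,.075)-r.get_obs()["tcp_pos"])*1000).round(0))
```

```text
[ 0.7189573  -0.26082111  0.075     ] [100. 118. -56.]
[ 68. 118. -56.]
[132. 118. -56.]
[ 96. 118. -30.]
```

send_rows --pt "0.15 2 0.05 0 1" --pt "0 3 0 0 1" --pt "0 2 0 0 1" --pt "0 1.4 0 0 1" --pt "0 0 0 0 1" --pt "0 0 0 0 0" --pt "0 0 0 0 0" --pt "0 0 0 0 0" --pt "0 0 0 0 0" --pt "0 0 0 0 0" --pt "0 0 0 0 0" --force 50

```text
clock: 26.8
tcp_pos: [0.6098, -0.2935, 0.1079]
orientation: [-1.475, -0.64, 0.639]
contact_force: [-0.2, -0.8, 5.3]
grip_width: 0.019
```

send_rows --pt "0 -1.5 0 0 0" --pt "0 -2 0 0 0" --pt "0 -3 0 0 0" --pt "0 -3.5 0 0 0" --pt "0 -3 0 0 0" --pt "0 -2 0 0 0" --pt "0 -1 0 0 0" --pt "0 0 0 9 0" --pt "0 0 0 9.5 0" --pt "0 0 0 9.5 0" --pt "0 0 0 9.5 0" --pt "0 0 0 9.5 0"

```text
clock: 28.3
tcp_pos: [0.609, -0.2927, 0.2663]
orientation: [-1.57, 0.007, -0.004]
contact_force: [0.9, 1.4, -1.7]
grip_width: 0.019
```

Run:
```python
from h import *
rel([0.5815,0.02,0.25],0)
f=r.grab_frame("wrist"); save(f,"w14.png")
```

```text
tcp [ 0.609  -0.2927  0.2663] yaw -0.4 j [-0.08  0.53  0.64  1.56 -0.33  1.17  0.63] shift cm [-2.96  1.66 31.25] spin -0.38413069162314173 grip 0.019 clk 28.3 F [ 0.9  1.4 -1.7]
```

View pics/w14.png

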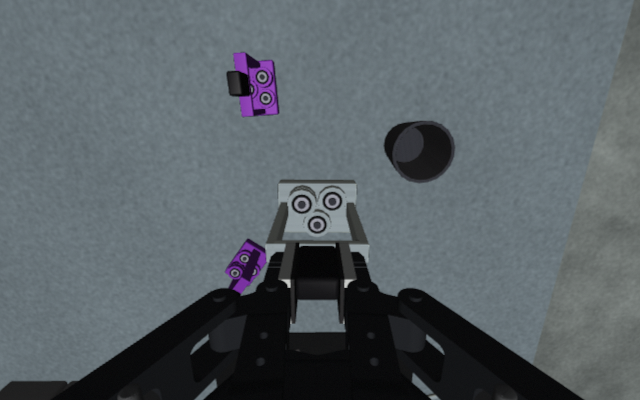

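send_rows --pt "-0.3 0 2 -0.4 0" --pt "-0.3 0 3 0 0" --pt "-0.3 0 3.5 0 0" --pt "-0.3 0 3.5 0 0" --pt "-0.3 0 3.5 0 0" --pt "-0.3 0 3.5 0 0" --pt "-0.3 0 3.5 0 0" --pt "-0.3 0 3.5 0 0" --pt "-0.3 0 2.7 0 0" --pt "-0.05 0 1.8 0 0" --pt "0 0 0.7 0 0" --pt "0 0 0 0 0"

```text
clock: 29.85
tcp_pos: [0.5803, 0.0185, 0.2673]
orientation: [-1.571, -0.005, 0.005]
contact_force: [-0.2, -0.5, -1.6]
grip_width: 0.0188
```

Run:
```python
from h import *
rel([0.5815,0.085,0.212],0)
f=r.grab_frame("wrist"); save(f,"w15.png",(200,0,440,300),2)
```

```text
tcp [0.5803 0.0185 0.2673] yaw 0.4 j [-0.62  0.34  0.62  1.79 -0.22  1.08  0.08] shift cm [0.16 5.53 6.65] spin 0.36993974020808196 grip 0.0188 clk 29.85 F [-0.2 -0.5 -1.6]
```

View pics/w15.png

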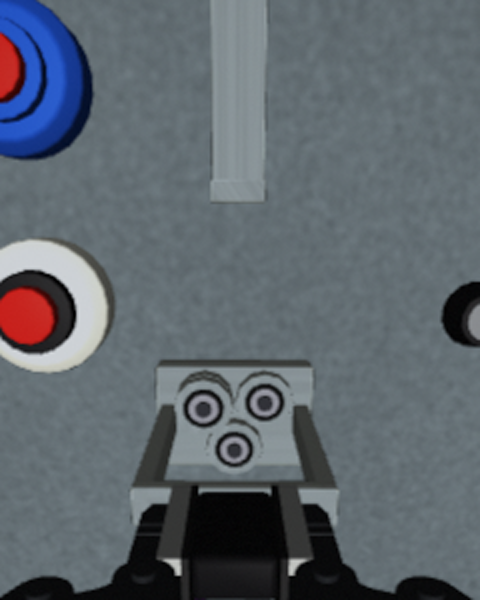

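send_rows --pt "0.15 1.5 0 0.4 0" --pt "0 2 0 0 0" --pt "0 2 0 0 0" --pt "0 0 1 0 0" --pt "0 0 2 0 0" --pt "0 0 2 0 0" --pt "0 0 1.5 0 0" --pt "0 0 0 0 0" --pt "0 0 0 0 0"

```text
clock: 31.02
tcp_pos: [0.5819, 0.0831, 0.2125]
orientation: [-1.571, 0.001, -0.002]
contact_force: [0.6, -0.3, -2.6]
grip_width: 0.0193
```

Run:
```python
from h import *
rel([0.5815,0.175,0.212],0)
f=r.grab_frame("wrist"); save(f,"w16.png",(200,0,440,300),2)
f=r.grab_frame("scene"); save(f,"s16.png",(320,160,480,320),4)
```

```text
tcp [0.5819 0.0831 0.2125] yaw -0.1 j [-0.69  0.41  0.58  1.83 -0.27  0.97  0.  ] shift cm [-0.06  0.04  9.19] spin -0.09714578750399028 grip 0.0193 clk 31.025 F [ 0.6 -0.3 -2.6]
```

View pics/w16.png

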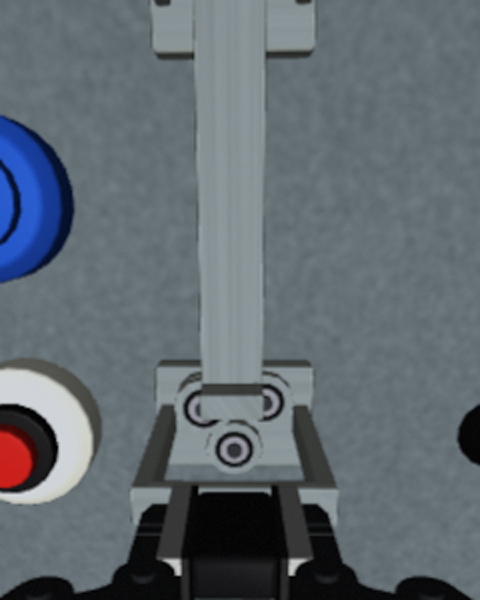

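View pics/s16.png

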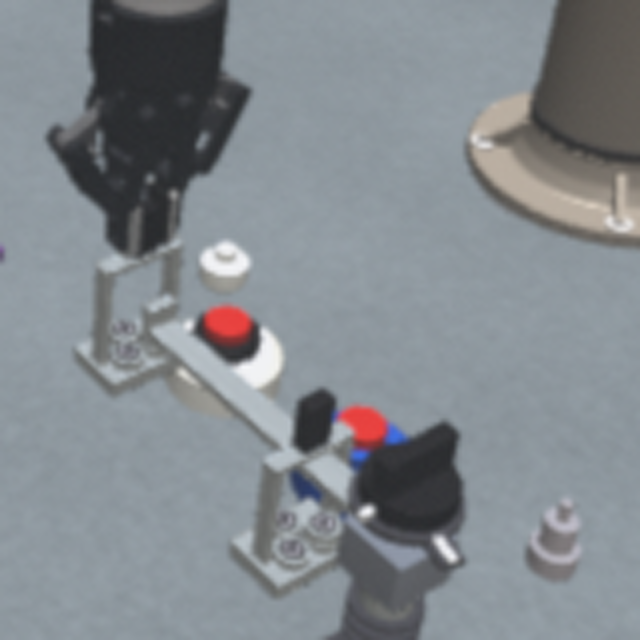

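send_rows --pt "0 0 1 0 0" --pt "0 0 2 0 0" --pt "0 0 2.2 0 0" --pt "0 0 2 0 0" --pt "0 0 1.5 0 0" --pt "0 0 0.5 0 0" --pt "0 0 0 0 0" --pt "0 0 0 0 0"

```text
clock: 32.12
tcp_pos: [0.5822, 0.1746, 0.2124]
orientation: [-1.571, 0.002, -0.002]
contact_force: [-0.3, 0.0, -1.6]
grip_width: 0.0194
```

send_rows --pt "0 0.8 0 0 0" --pt "0 0.8 0 0 0" --pt "0 0.8 0 0 0" --pt "0 0.5 0 0 0" --pt "0 0.4 0 0 0" --pt "0 0.3 0 0 0" --pt "0 0.3 0 0 0" --pt "0 0 0 0 0" --pt "0 0 0 0 0"

```text
clock: 33.25
tcp_pos: [0.5821, 0.1757, 0.1735]
orientation: [-1.571, 0.001, -0.001]
contact_force: [-0.4, 0.1, -0.9]
grip_width: 0.0189
```

Run:
```python
from h import *
rel([0.5815,0.175,0.173],0)
f=r.grab_frame("scene"); save(f,"s17.png",(320,160,480,320),4)
```

```text
tcp [0.5821 0.1757 0.1735] yaw -0.1 j [-0.79  0.49  0.54  1.82 -0.31  0.92 -0.12] shift cm [-0.06  0.05 -0.07] spin -0.07334271561148853 grip 0.0189 clk 33.25 F [-0.4  0.1 -0.9]
```

View pics/s17.png

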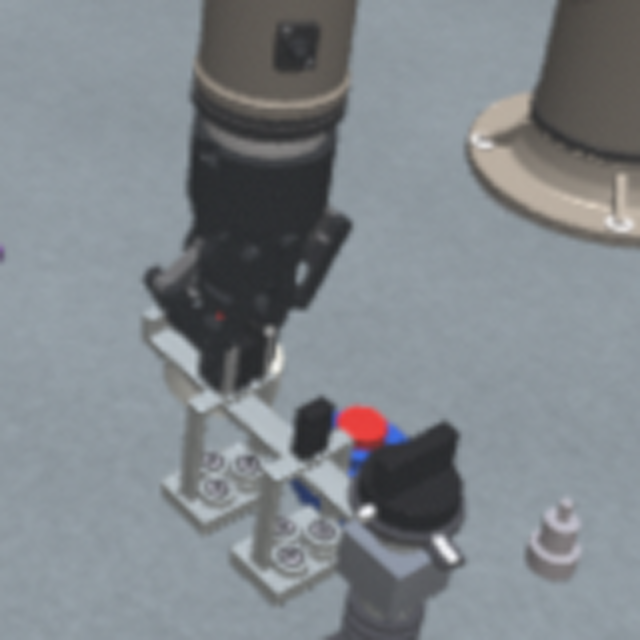

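send_rows --pt "0 0.3 0 0 0" --pt "0 0 0 0 0" --pt "0 0 0 0 0.4" --pt "0 0 0 0 0.6" --pt "0 0 0 0 1" --pt "0 0 0 0 1" --pt "0 0 0 0 1" --pt "0 -1 0 0 1" --pt "0 -2 0 0 1" --pt "0 -3 0 0 1" --pt "0 -4 0 0 1" --pt "0 -3 0 0 1"

```text
clock: 34.8
tcp_pos: [0.5825, 0.1755, 0.3028]
orientation: [-1.57, -0.0, -0.003]
contact_force: [1.1, -1.3, -0.3]
grip_width: 0.0851
```

send_rows --pt "0 0 0 0 1" --pt "0 0 0 0 1" --pt "0 0 0 0 1" --pt "0 0 0 0 1" --pt "0 0 0 0 1" --pt "0 0 0 0 1" --pt "0 0 0 0 1" --pt "0 0 0 0 1" --pt "0 0 0 0 1" --pt "0 0 0 0 1" --pt "0 0 0 0 1" --pt "0 0 0 0 1"

```text
clock: 36.3
tcp_pos: [0.582, 0.1757, 0.3003]
orientation: [-1.571, 0.001, -0.001]
contact_force: [-0.1, 0.4, 0.1]
grip_width: 0.0856
```

Run:
```python
from h import *
rel([0.582,0.310,0.30],-91)
f=r.grab_frame("scene"); save(f,"s18.png",(320,160,480,320),4)
f=r.grab_frame("wrist"); save(f,"w18.png")
```

```text
tcp [0.582  0.1757 0.3003] yaw -0.1 j [-0.85  0.36  0.6   1.69 -0.22  1.16 -0.2 ] shift cm [-0.02  0.03 13.43] spin -89.07203083424179 grip 0.0856 clk 36.3 F [-0.1  0.4  0.1]
```

View pics/s18.png

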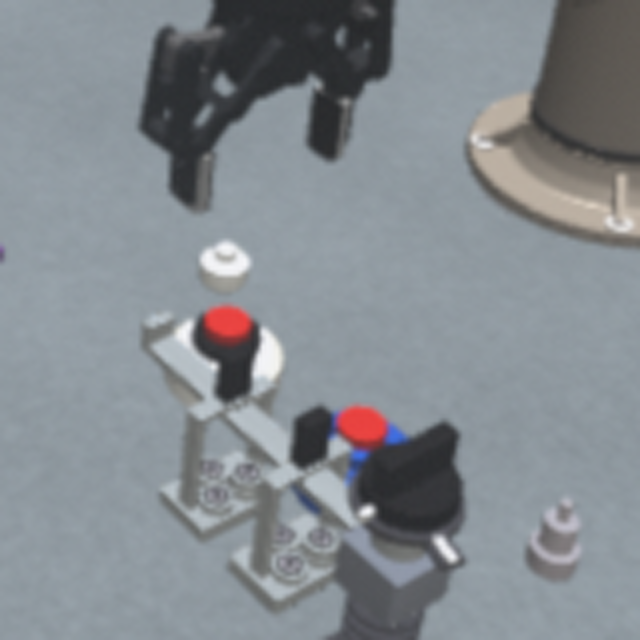

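View pics/w18.png

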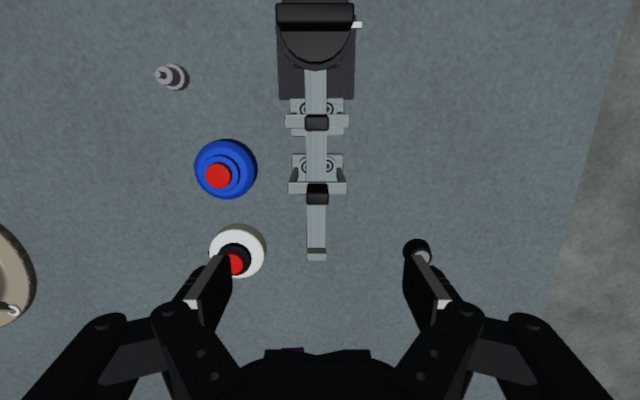

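send_rows --pt "0 0 3 0 1" --pt "0 0 4 0 1" --pt "0 0 4 0 1" --pt "0 0 2.4 0 1" --pt "0 0 0 10 0.45" --pt "0 0 0 10 0.45" --pt "0 0 0 10 0.45" --pt "0 0 0 10 0.45" --pt "0 0 0 10 0.45" --pt "0 0 0 10 0.45" --pt "0 0 0 10 0.45" --pt "0 0 0 10 0.45"

```text
clock: 37.9
tcp_pos: [0.5824, 0.3089, 0.3004]
orientation: [-1.284, 1.085, -1.086]
contact_force: [-0.3, -0.3, -1.0]
grip_width: 0.0382
```

send_rows --pt "0 0 0 10 0.45" --pt "0 2 0 1 0.45" --pt "0 2 0 0 0.45" --pt "0 1.5 0 0 0.45" --pt "0 0 0 0 0.45" --pt "0 0 0 0 0.45"

```text
clock: 38.65
tcp_pos: [0.5826, 0.3096, 0.2457]
orientation: [-1.2, 1.222, -1.223]
contact_force: [0.0, 0.9, 0.2]
grip_width: 0.0385
```

Run:
```python
from h import *
rel([0.582,0.310,0.21],-91)
f=r.grab_frame("wrist"); save(f,"w19.png")
print(proj(f,[[0.582,0.310,0.192],[0.582,0.310,0.215]]))
```

```text
tcp [0.5826 0.3096 0.2457] yaw -91.1 j [-1.18  0.6   0.9   1.64 -0.5   1.16 -1.74] shift cm [-0.04  3.57 -0.06] spin -0.06149329020840355 grip 0.0385 clk 38.65 F [0.  0.9 0.2]
[[317.09185243 228.24297892]
 [317.09087985 243.80530896]]
```

View pics/w19.png

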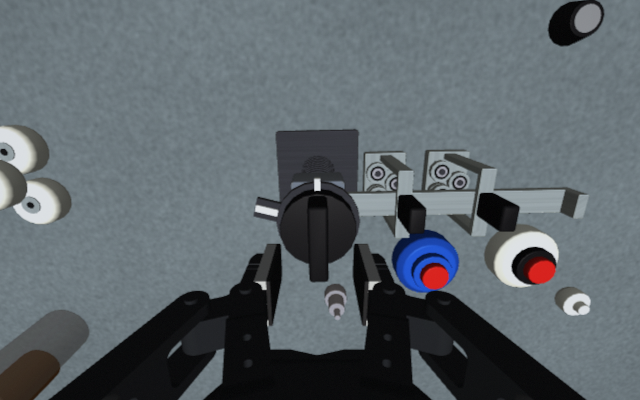

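send_rows --pt "0 1.2 0 0 0.45" --pt "0 1.4 0 0 0.45" --pt "0 1 0 0 0.45" --pt "0 0 0 0 0" --pt "0 0 0 0 0" --pt "0 0 0 0 0" --pt "0 0 0 0 0" --pt "0 0 0 0 0" --pt "0 0 0 0 0"

```text
clock: 39.83
tcp_pos: [0.5821, 0.3092, 0.2091]
orientation: [-1.201, 1.223, -1.223]
contact_force: [0.4, -3.5, -4.9]
grip_width: 0.0105
```

Run:
```python
from h import *
rel([0.582,0.310,0.21],-17)
f=r.grab_frame("scene"); save(f,"s20.png",(320,160,480,320),4)
```

```text
tcp [0.5821 0.3092 0.2091] yaw -91.1 j [-1.16  0.63  0.88  1.67 -0.53  1.1  -1.72] shift cm [-0.08 -0.09 -0.01] spin -74.08657951017383 grip 0.0105 clk 39.825 F [ 0.4 -3.5 -4.9]
```

View pics/s20.png

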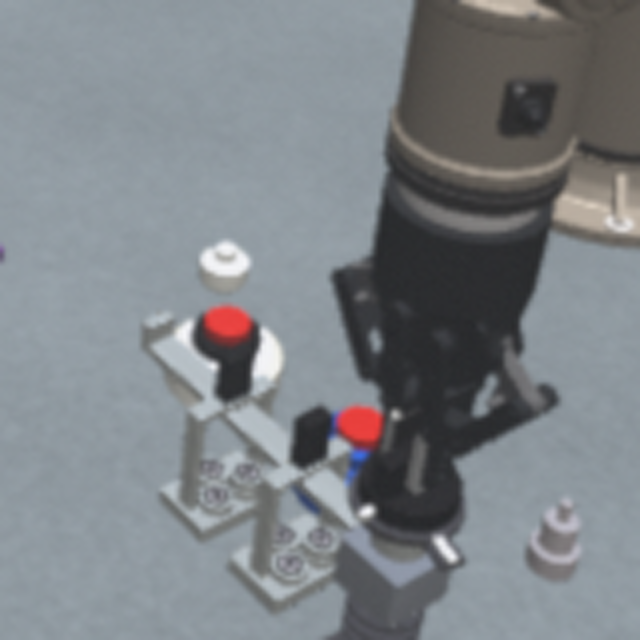

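send_rows --pt "0 0 0 -7 0" --pt "0 0 0 -7 0" --pt "0 0 0 -7 0" --pt "0 0 0 -7 0" --pt "0 0 0 -7 0" --pt "0 0 0 -7 0" --pt "0 0 0 -7 0" --pt "0 0 0 -7 0" --pt "0 0 0 -7 0" --pt "0 0 0 -7 0" --pt "0 0 0 -4 0" --pt "0 0 0 0 0"

```text
clock: 41.38
tcp_pos: [0.5811, 0.3105, 0.209]
orientation: [-1.557, 0.237, -0.232]
contact_force: [-4.7, 0.2, -3.5]
grip_width: 0.0112
```

Run:
```python
from h import *
rel([0.582,0.310,0.21],-17);print(r.get_obs()["moment"])
f=r.grab_frame("wrist"); save(f,"w21.png")
f=r.grab_frame("scene"); save(f,"s21.png",(320,160,480,320),4)
```

```text
tcp [0.5811 0.3105 0.209 ] yaw -17.1 j [-0.97  0.53  0.55  1.66 -0.31  1.04 -0.62] shift cm [ 0.1  -0.1  -0.02] spin -0.11903145081845423 grip 0.0112 clk 41.375 F [-4.7  0.2 -3.5]
[0.04573866 0.97128748 0.01183837]
```

View pics/w21.png

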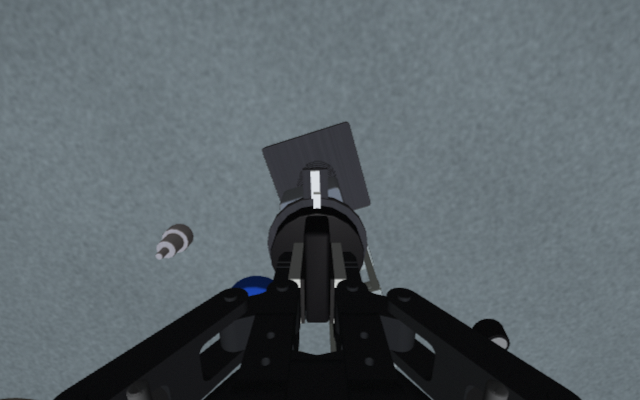

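View pics/s21.png

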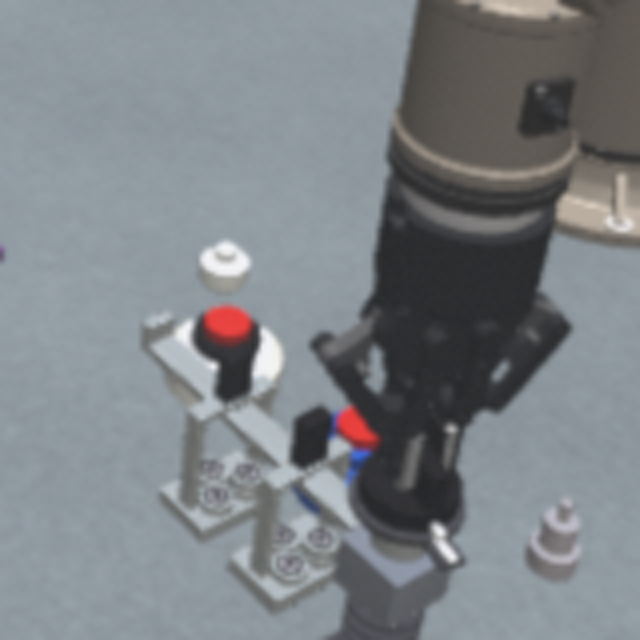

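send_rows --pt "0 0 0 0 0" --pt "0 0 0 0 0.6" --pt "0 0 0 0 0.6" --pt "0 0 0 0 0.6" --pt "0 -1.5 0 0 0.6" --pt "0 -3 0 0 0.6" --pt "0 -4 0 0 0.6" --pt "0 -1.5 0 0 0" --pt "0 0 0 0 0" --pt "0 0 0 0 0" --pt "0 0 0 0 0"

```text
clock: 42.85
tcp_pos: [0.5816, 0.3095, 0.3078]
orientation: [-1.56, 0.235, -0.233]
contact_force: [1.1, -0.1, 1.0]
grip_width: 0.0003
```

Run:
```python
from h import *
rel([0.456,0.034,0.15],-17)
f=r.grab_frame("wrist"); save(f,"w22.png")
f=r.grab_frame("scene"); save(f,"s22.png",(320,160,480,320),4)
for n in("scene","top"):
    f=r.grab_frame(n)
    for t in ("start_top","timer"): print(n,t,[([int(v) for v in d["rect"]],round(d["p"],2),plane(f,((d["rect"][0]+d["rect"][2])/2,(d["rect"][1]+d["rect"][3])/2),.036).round(3)) for d in r.recognise(n,t)])
```

```text
tcp [0.5816 0.3095 0.3078] yaw -17.1 j [-0.99  0.45  0.59  1.55 -0.26  1.22 -0.66] shift cm [ -3.89  15.84 -29.99] spin -0.07522198187828621 grip 0.0003 clk 42.85 F [ 1.1 -0.1  1. ]
scene start_top [([370, 238, 383, 248], 0.4, array([0.451, 0.034, 0.036]))]
scene timer [([361, 238, 390, 259], 0.71, array([0.47 , 0.052, 0.036])), ([401, 260, 417, 275], 0.6, array([0.445, 0.161, 0.036]))]
top start_top [([211, 195, 280, 210], 0.71, array([0.585, 0.205, 0.036])), ([253, 237, 266, 248], 0.54, array([0.459, 0.163, 0.036])), ([298, 238, 300, 251], 0.4, array([0.452, 0.038, 0.036]))]
top timer [([286, 233, 313, 257], 0.75, array([0.451, 0.037, 0.036])), ([247, 233, 272, 258], 0.65, array([0.451, 0.162, 0.036]))]
```

View pics/w22.png

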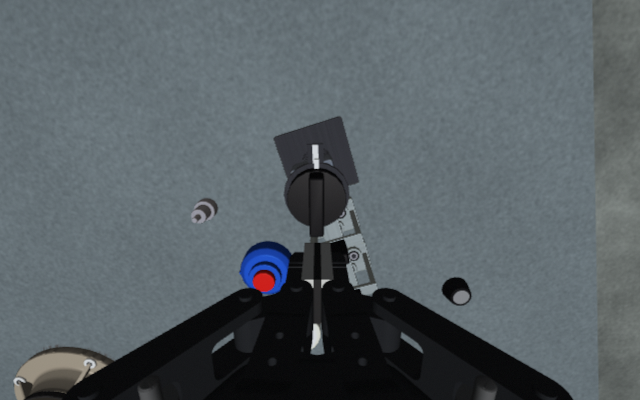

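View pics/s22.png

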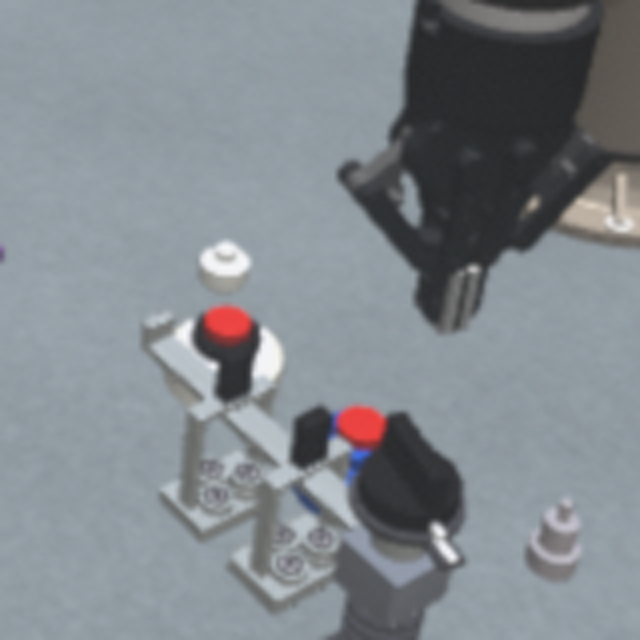

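send_rows --pt "-0.49 0 -3 0 0" --pt "-0.49 0 -4 0 0" --pt "-0.49 0 -4.5 0 0" --pt "-0.49 0 -4.5 0 0" --pt "-0.49 0 -4.5 0 0" --pt "-0.49 0 -4.5 0 0" --pt "-0.49 0 -3 0 0" --pt "-0.49 0 -2 0 0" --pt "0 4 0 0 0" --pt "0 4 0 0 0" --pt "0 0 0 0 0" --pt "0 0 0 0 0"

```text
clock: 44.75
tcp_pos: [0.4576, 0.0347, 0.2305]
orientation: [-1.558, 0.233, -0.235]
contact_force: [0.7, 0.8, 0.8]
grip_width: 0.0002
```

Run:
```python
from h import *
rel([0.456,0.034,0.06],-17)
f=r.grab_frame("wrist"); save(f,"w23.png")
print(proj(f,[[0.456,0.034,.04]]))
g=r.grab_frame("top"); save(g,"t23.png",(230,180,350,280),6)
```

```text
tcp [0.4576 0.0347 0.2305] yaw -17.1 j [-0.86  0.15  0.72  2.1  -0.12  0.93 -0.37] shift cm [-0.15 17.05 -0.12] spin -0.05827912601699836 grip 0.0002 clk 44.75 F [0.7 0.8 0.8]
[[315.77593626 179.38407828]]
```

View pics/w23.png

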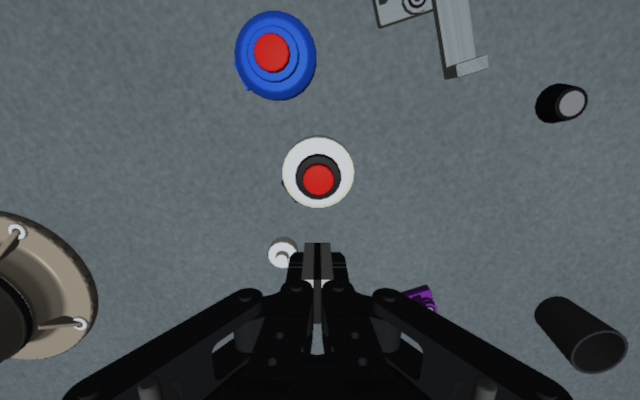

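View pics/t23.png

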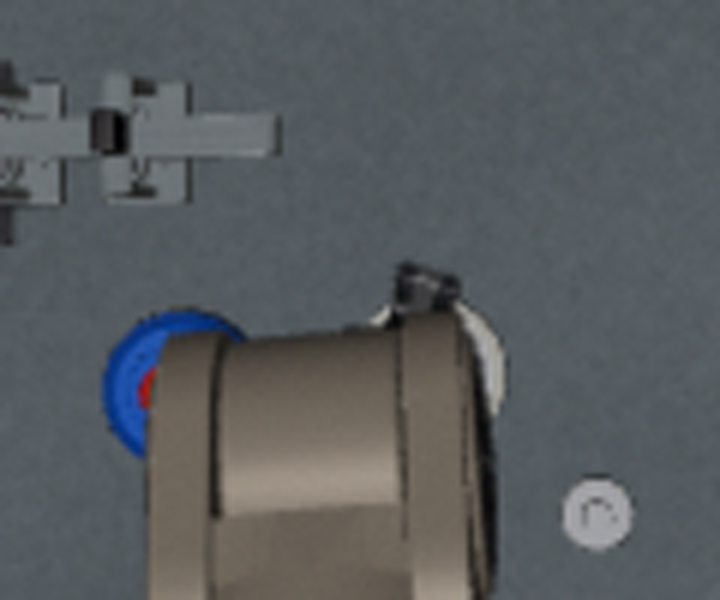

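send_rows --pt "0 2 0 0 0" --pt "0 3 0 0 0" --pt "0 3 0 0 0" --pt "0 3 0 0 0" --pt "0 2 0 0 0" --pt "0 1.5 0 0 0" --pt "0 0 0 0 0" --pt "0 0 0 0 0"

```text
clock: 45.85
tcp_pos: [0.4574, 0.0345, 0.0851]
orientation: [-1.557, 0.233, -0.235]
contact_force: [0.1, 0.5, -0.7]
grip_width: 0.0003
```

Run:
```python
from h import *
rel([0.456,0.034,0.06],-17)
f=r.grab_frame("wrist"); save(f,"w24.png",(160,60,480,300),2)
f=r.grab_frame("scene"); save(f,"s24.png",(330,180,450,290),5)
```

```text
tcp [0.4574 0.0345 0.0851] yaw -17.1 j [-0.68  0.42  0.58  2.22 -0.41  0.6  -0.1 ] shift cm [-0.12  2.51 -0.1 ] spin -0.07925250272072049 grip 0.0003 clk 45.85 F [ 0.1  0.5 -0.7]
```

View pics/w24.png

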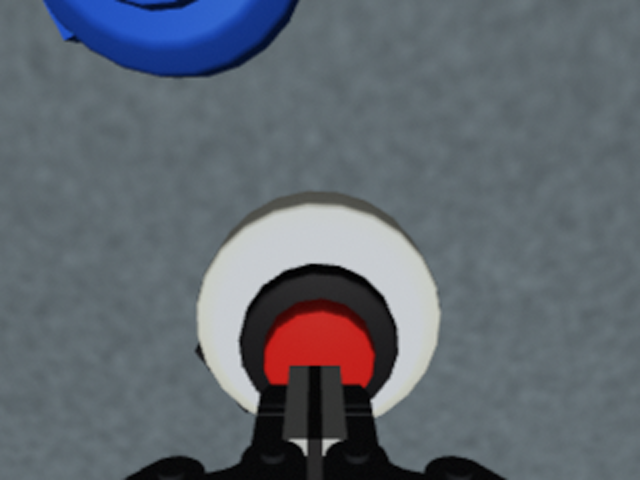

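View pics/s24.png

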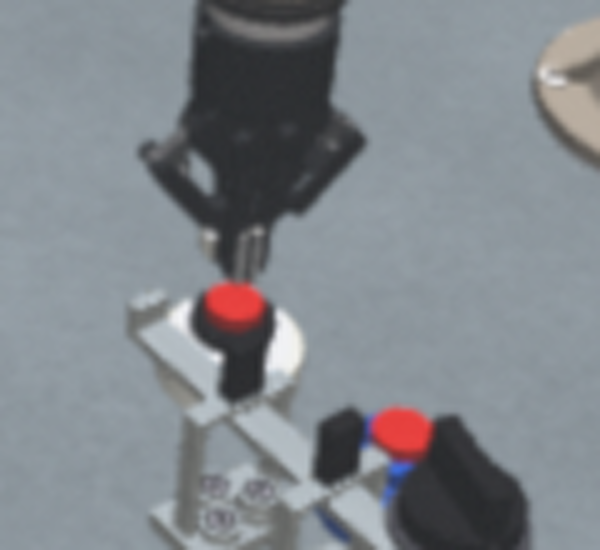

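send_rows --pt "0 1 0 0 0" --pt "0 0.5 0 0 0" --pt "0 0.3 0 0 0" --pt "0 0 0 0 0"

```text
clock: 46.45
tcp_pos: [0.4566, 0.0346, 0.0662]
orientation: [-1.558, 0.234, -0.233]
contact_force: [-0.1, 0.8, 4.2]
grip_width: 0.0
```

send_rows --pt "0 0.3 0 0 0" --pt "0 0 0 0 0"

```text
clock: 46.7
tcp_pos: [0.4566, 0.0346, 0.0639]
orientation: [-1.557, 0.234, -0.234]
contact_force: [-4.4, 0.9, 15.3]
grip_width: 0.0
```

send_rows --pt "0 0.3 0 0 0" --pt "0 0 0 0 0"

```text
clock: 46.95
tcp_pos: [0.4569, 0.0345, 0.0631]
orientation: [-1.554, 0.236, -0.234]
contact_force: [-14.7, 0.1, 56.4]
grip_width: -0.0
```

send_rows --pt "0 -1 0 0 0" --pt "0 -2 0 0 0" --pt "0 -4 0 0 0" --pt "0 -5 0 0 0" --pt "0 -5 0 0 0" --pt "0 -4 0 0 0" --pt "0 0 0 0 0" --pt "0 0 0 0 0" --pt "0 0 0 0 0" --pt "0 0 0 0 0" --pt "0 0 0 0 0" --pt "0 0 0 0 0"

```text
clock: 48.45
tcp_pos: [0.4566, 0.0343, 0.2701]
orientation: [-1.558, 0.234, -0.234]
contact_force: [0.1, -0.7, -0.0]
grip_width: -0.0
```

Run:
```python
from h import *
rel([0.456,0.034,0.06],-17)
f=r.grab_frame("wrist"); save(f,"w25.png")
f=r.grab_frame("scene"); save(f,"s25.png",(220,140,480,340),3)
```

```text
tcp [0.4566 0.0343 0.2701] yaw -17.1 j [-0.93  0.08  0.78  2.06 -0.07  1.02 -0.42] shift cm [-0.04 21.01 -0.04] spin -0.08275603812344912 grip -0.0 clk 48.45 F [ 0.1 -0.7 -0. ]
```

View pics/s25.png

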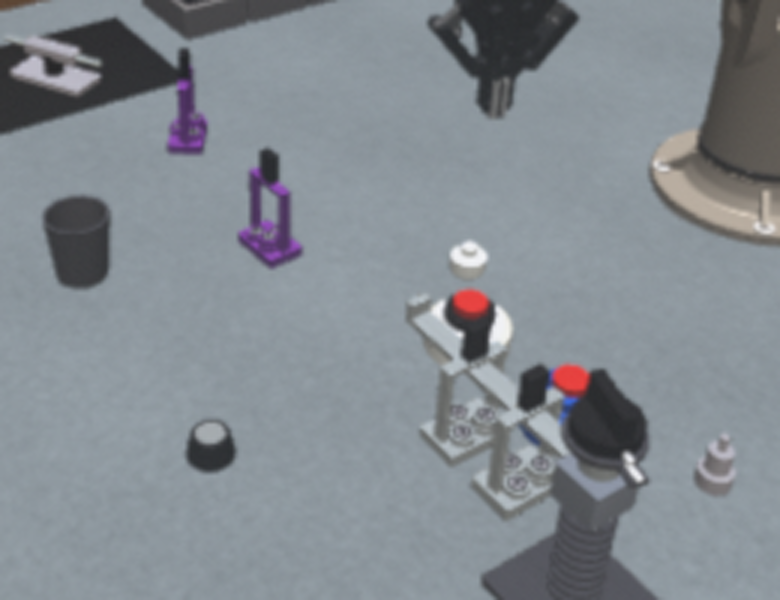

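View pics/w25.png

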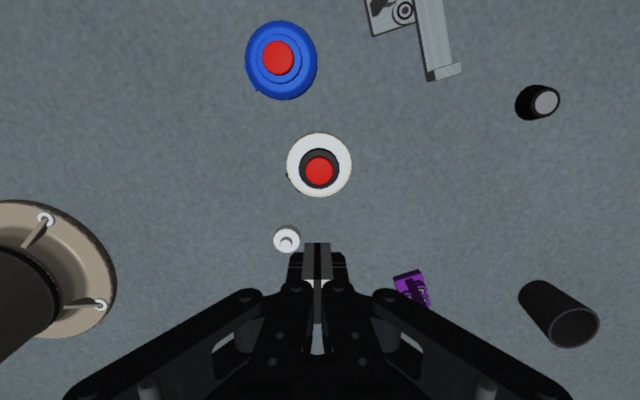

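```bash
python3 -c "
from bench import r
print(r.hand_in())"
```

```text
the job is handed in; nothing more can be done
None
```

The job is done and handed in at about 48.5 s of the 210 s allowed; the hand-in gave no verdict.

- **Sequence:** I turned the collar clockwise about 74° to its open stop. Then I threaded both grey carriers over the lip and released them side by side. Hook and load had over 5 s to settle before I turned the collar back to its white mark. Last, I pressed the white timer's red button and backed off.
- **Knocked carrier:** The second carrier was moved a few centimetres during the run. I found it again in the top camera and picked it up there. No third grey carrier showed in any view.
- **Last checks:** The pictures show both carriers hanging upright and still between carriage and lip, the pointer on the locked mark, and the gripper clear of everything. The bystanders and the two purple look-alikes still stand where they were.
- **Button press:** The final step reached about 56 N vertically at the fingertips. That is far above the 5 N needed but under the 120 N wrist limit, and it was fingertip contact, not the gripper body. The button looked raised again afterwards.
- **Not measured:** I judged the hook dip, collar angle and button travel from images and force readings, since their joint values are not shown. Early estimates of the stand's position from the three cameras disagreed by up to about 10 mm; I used the close wrist view, and the grips and placings fitted.

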